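# Click the indexed stop to the pin and slide the V-block home

### The job

Set the indexed stop on the desk fixture: press its thumb lever down and let it come fully back up, one click at a time, until the pointer of the stop stands at the line marked by the upright pin, and never click past it. Press firmly enough to feel each click but do not force the lever against its end stop (keep the push on it under 20 N), move the stop only with the lever, then slide the V-block along its channel until it just rests against the stop plate, gently enough not to push the stop off its line. Leave the tools and the oil bottle beside the fixture alone.

Things in the scene. Friction and masses are not known exactly. Their poses are not given: they have to be found in the camera images.
- fixture: Index-stop fixture bolted to the desk: steel base plate 80 mm (x) x 275 mm (y, long axis) x 8 mm. Origin on the desk near the plate's centre; it runs from y = -135 to +140 mm. Thumb lever at the -y end; grey housing at y = -92 to -14 mm, 62 mm wide, top at z = 49 mm; from there a channel, 43 mm wide between rails 8 mm wide (z = 8 to 18 mm), floor at z = 8 mm, open at the +y end.
- lever (a joint): rad, 0 up at rest, grows as pressed; hinge along fixture x at y = -87, z = 40 mm. Paddle force: 3 to 4 N in free play, 7 to 9 N as the notch takes up, easing to about 5 N at the click. The click comes after 14 to 24 mm of paddle travel (differs by unit, same for each press); 1 to 1.5 mm later comes a hard end stop. A press moves the stop one notch, too short a press none; let it spring back to 0.
- paddle (a point): middle of the top face of the lever's black ribbed paddle, 34 mm (fixture x) x 26 mm, at rest 59 mm above the desk at fixture y = -136 mm and sloping 0.25 rad up towards the -y end; it swings down about the hinge, 52 mm away, with free space below. It moves with the lever.
- carriage (a joint): position of the sliding stop along fixture +y in m: 0 at the first line of the scale (within 2 mm), 10 mm a notch, 0.06 at the seventh line; grows with each click, towards the V-block. A spring roller holds it in each notch up to about 7 N; a pawl then keeps it from going back by more than 4 mm, and it returns to its notch.
- pointer (a point): tip of the pointer, a 3 mm wide steel bar that sticks out sideways (fixture -x) from the stop plate over the rail, 22 mm above the desk. Its y axis is the fixture's y.
- stop_face (a point): middle of the stop plate's face that looks to fixture +y, at the V-block; plate 40 mm wide, 10 mm thick, its top at 35 mm above the desk. Its y axis is the fixture's y.
- pin: upright dark steel pin, 6 mm in diameter, 12 mm tall, origin at the centre of its foot, 14 mm above the desk; it stands in the light scale strip (12 x 80 mm, seven dark lines 10 mm apart) along the channel's -x side at the wanted line, the 4th, 5th or 6th counted from the housing. The other two of these lines have only a flat plug. Pointer and pin are in line when level along fixture y.
- channel_floor (a point): point on the floor of the channel, middle of its width, at fixture y = 100 mm, 8 mm above the desk.
- vblock: ground steel V-block, 40 x 40 x 30 mm, about 0.28 kg, origin at the centre of its underside; loose in the channel (1.5 mm play on either side), some way to the +y side of the stop plate. It touches the stop plate when its origin is 20 mm from the stop face along y.
- hexkey: bystander: hex key 24 x 72 x 4 mm lying on the robot's side of the fixture; leave alone.
- spanner: bystander: flat spanner 28 x 126 x 4 mm lying on the robot's side of the fixture; leave alone.
- oiler: bystander: small oil bottle, 41 mm in diameter, 118 mm tall, standing on the far side of the fixture; leave alone.
Things that resemble listed ones, but are neither listed nor needed, are in the scene too. What is shaped like the vblock but pink or red is not meant.

How it is judged:
By the outcome, as a careful person would: the job done as asked, in the order asked, and still so for the second after the job is handed in, with the robot touching nothing.
It also fails if it takes over 61 s, if anything falls off the work surface, if the arm or the gripper's body presses on something with over 40 N, if the wrist force passes 120 N, or if a joint passes its speed limit or range.

### The arm

A 6-joint arm with a two-finger parallel gripper is mounted at the origin on a cart in front of the work surface, level with it; the furniture and walls round the work are solid. World frame = base frame: x ahead of the robot, y to its left, z up, the work surface at z = 0. Lengths are in m, angles in rad, forces in N, time in s.
With the tool pointing down it reaches from about 0.25 to 0.775 m from the base axis. Payload 4 kg.
Tool frame: the origin (TCP) lies midway between the tips of the shut fingers; the grasp point (between the pads) lies 19 mm behind it; z points along the fingers, y is the line along which they close (so a half turn about z gives the same grasp; the last joint's range is limited). The gripper opens to 85 mm and grips with 20 to 120 N. Pads are 22 mm wide; open, the fingers measure 114 mm over their backs; the gripper's body (76 mm by 85 mm) begins 54 mm behind the grasp point. The pads swing forward as they close: fully open they stand 13 mm farther back than shut.
Start: joints at [1.104, 0.087, 1.371, -0, 1.684, -0.103], TCP at [0.196, 0.514, 0.231] pointing down, gripper open.
Joint ranges: [-3.1, 3.1], [-0.76, 2.03], [0.27, 2.55], [-1.08, 4.22], [0.17, 2.65], [-2.57, 2.57]. Speed limits (rad/s): [2.79, 2.79, 3.14, 3.14, 3.14, 3.14].

### API

Orientations are given as a 3x3 rotation matrix whose columns are the frame's x, y, z axes.
In Python, from cell import arm gives the robot as it stands.
- The arm moves only by the tool carry_out, never from a script. Its argument "moves" is a list of rows, each an object with "travel": the shift along the tool's x, y, z in cm, a list of three; "turn": the turn, a rotation vector about the tool's x, y, z in rad, a list of three. A call has 1 to 20 rows; each row shifts and turns the commanded pose from where the row before left it, along the tool's axes as they then stand; what a row does not reach is not made up. A row lasts 1/10 s, in which the tool goes at most 50 mm and 8.59 degrees, less where a joint would pass 70% of its speed; a pose out of reach is approached as far as the arm can. A call with a gripper value outside its range is refused whole. "fingers" is the closure in counts, from 0 (fully open) to 255 (shut), set as the call begins (left out, the last holds). The fingers move at their own pace and stop on an object; the grip force is fixed at half the most. Time passes only in rows, so rows that do not move let the fingers close. It gives the time, the measured TCP pose, the force, the opening and the grip force at its end, in the units of the state.
- arm.observe(): the state, without advancing time (a new reading comes with each control period).
- arm.get_image(name): name is "scene" or "top" or "wrist"; returns the picture (400x640x3 uint8, blue, green, red); there is no depth.
- arm.calibration(name): a dict with "mtx" (3x3 intrinsics, pixels), "k1" (the pictures are not rectified: a ray, as slopes to the right and down, at radius r is drawn at 1 + k1 r^2 times it, then the intrinsics apply), "T" (4x4, takes a point from camera to world coordinates); the wrist camera has in their place "hand_eye" (4x4, takes a point from camera to tool coordinates, whose origin is the TCP and whose axes are the flange's). Camera axes: x right, y up, looking along -z (the intrinsics and any distortion apply to the point x, -y, -z); pixel columns grow to the right and rows downward; lengths in m; the calibration is good to about 2 mm. A picture is of the moment at which its call begins: read the wrist's pose just before it. calibration takes no time and is no camera call.
- arm.hand_in(): hands the job in; it is judged then, once.
Trained networks look in the newest picture that a camera, given by its name, has taken for a name from the list of things; names that differ only in an ending like _2 or _b are one class to them, and where a whole thing is asked for, a point or a joint stands for the part that bears it (a point fixed in the world has none). Each returns a list of dicts, best first, with "p" (0 to 1); they miss things now and then, are a little off and sometimes report something else, mostly with a low value. They report only what shows in the picture. A call takes as long as a camera call. They do not tell look-alikes from the thing itself.
- arm.find_in(thing, camera): "box" ([left, top, right, bottom] in pixels, round what is visible of it).
- arm.regions_of(thing, camera): "region" (400x640 bool, what is visible of it) and "box" ([left, top, right, bottom] in pixels, round what is visible of it).
The state is a dict: "t": time; "joint_pos": joint angles; "joint_velocities": joint speeds; "joint_torque": joint torques, N m; "ee_pos": TCP position; "eef_rot": TCP orientation; "force": force on the tool from outside, world axes, zero at the start; "torque": the same for the moment, N m; "grip_width": finger opening in m; "finger_force": force on a finger pad.
Only numpy, scipy, OpenCV 4.12 (cv2) and the standard library are available. Lean on these libraries where they do the work, as an engineer would, in place of code of your own. Each camera call takes 0.05 s, during which the arm holds its last target. There are 200 camera calls.

## Working session

There is one attempt and no reset: what is moved stays moved. The work goes in short steps, Python scripts to look and compute and a tool call to move; the robot and the scene stay as the last step left them, time stands still between calls to the robot, and variables do not carry over. Pictures are saved under pics/ and viewed, at most 10 in all, crops included, and the job is handed in when it is done.

Besides the shell and the picture viewer there is one more tool, called as name([rows], argument=value, ...), one row to a line, values as JSON. carry_out: Moves the arm, as the interface text tells. Its arguments: {"type":"object","properties":{"moves":{"type":"array","items":{"type":"object","properties":{"travel":{"type":"array","items":{"type":"number"}},"turn":{"type":"array","items":{"type":"number"}}}}},"fingers":{"type":"number"}},"required":["moves"]}

```bash
mkdir -p pics; cat > h.py <<'E'
import numpy as np, cv2
from cell import arm
def ray(cam,uv,ee=None):
    c=arm.calibration(cam)
    T=c["T"] if "T" in c else None
    if T is None:
        s=arm.observe(); E=np.eye(4);E[:3,:3]=s["eef_rot"];E[:3,3]=s["ee_pos"];T=E@np.array(c["hand_eye"])
    T=np.array(T);K=np.array(c["mtx"]);k=c["k1"]
    p=cv2.undistortPoints(np.array([[uv]],float),K,np.array([k,0,0,0.]))[0,0]
    return T[:3,3],T[:3,:3]@np.array([p[0],-p[1],-1])
def at(cam,uv,z):
    o,d=ray(cam,uv); return o+d*(z-o[2])/d[2]
def proj(cam,P):
    c=arm.calibration(cam)
    if "T" in c: T=np.array(c["T"])
    else:
        s=arm.observe(); E=np.eye(4);E[:3,:3]=s["eef_rot"];E[:3,3]=s["ee_pos"];T=E@np.array(c["hand_eye"])
    q=np.linalg.inv(T)@np.append(P,1); a=np.array([q[0],-q[1]])/-q[2]; a=a*(1+c["k1"]*(a@a))
    K=np.array(c["mtx"]); return K[:2,:2]@a+K[:2,2]
E
python3 - <<'E'
from h import *
for c in ["top","scene"]:
    im=arm.get_image(c); cv2.imwrite(f"pics/{c}0.png",im)
    for n in ["fixture","lever","paddle","carriage","pointer","stop_face","pin","vblock","hexkey","spanner","oiler"]:
        print(c,n,[(np.round(r["box"]).astype(int).tolist(),round(r["p"],2)) for r in arm.find_in(n,c)][:3])
s=arm.observe();print(s)
print({c:arm.calibration(c) for c in ["top","scene","wrist"]})
E
```

```text
top fixture [([284, 180, 404, 233], 0.83)]
top lever [([384, 183, 403, 199], 0.73)]
top paddle [([383, 182, 404, 199], 0.6)]
top carriage [([339, 195, 348, 210], 0.69)]
top pointer [([340, 198, 349, 212], 0.53)]
top stop_face []
top pin []
top vblock [([247, 184, 267, 207], 0.82), ([288, 203, 308, 222], 0.79), ([272, 258, 290, 276], 0.64)]
top hexkey [([302, 241, 314, 244], 0.6)]
top spanner [([354, 234, 408, 244], 0.52)]
top oiler [([339, 160, 356, 176], 0.81)]
scene fixture [([291, 203, 418, 272], 0.81)]
scene lever [([380, 229, 419, 235], 0.65)]
scene paddle []
scene carriage [([339, 224, 391, 254], 0.63)]
scene pointer []
scene stop_face [([384, 238, 390, 247], 0.69)]
scene pin []
scene vblock [([301, 197, 327, 219], 0.82), ([248, 186, 276, 208], 0.73), ([291, 173, 318, 200], 0.72)]
scene hexkey []
scene spanner [([320, 250, 374, 286], 0.66)]
scene oiler [([374, 172, 396, 221], 0.97)]
{'t': 1.2, 'joint_pos': array([ 1.10391971e+00,  8.71848814e-02,  1.37069173e+00, -4.32948606e-05,
        1.68360283e+00, -1.03078935e-01]), 'joint_velocities': array([-1.65274862e-04, -6.08787699e
[... 1488 characters left out ...]
80256, -0.59542241],
       [ 0.02288829,  0.90190996,  0.43131724,  0.43559771],
       [ 0.        ,  0.        ,  0.        ,  1.        ]])}, 'wrist': {'mtx': array([[352.39367486,   0.        , 322.69201638],
       [  0.        , 352.39367486, 204.50144625],
       [  0.        ,   0.        ,   1.        ]]), 'k1': -0.06842458875580511, 'hand_eye': array([[ 3.31670020e-04,  9.62055766e-01,  2.72852694e-01,
         6.95096335e-02],
       [ 9.99999923e-01, -3.76041198e-04,  1.10325492e-04,
        -3.89055292e-04],
       [ 2.08743130e-04,  2.72852637e-01, -9.62055817e-01,
        -1.43146041e-01],
       [ 0.00000000e+00,  0.00000000e+00,  0.00000000e+00,
         1.00000000e+00]])}}
```

```bash
python3 - <<'E'
from h import *
a=cv2.imread("pics/top0.png")[150:285,235:420]; b=cv2.imread("pics/scene0.png")[160:295,235:430]
a=cv2.resize(a,None,fx=3.2,fy=2.2*3.2/2.2*0.68,interpolation=2) if 0 else cv2.resize(a,None,fx=2.2,fy=2.2,interpolation=2)
a=cv2.imread("pics/top0.png")[150:285,235:420]
a=cv2.resize(a,(800,584),interpolation=cv2.INTER_CUBIC)
cv2.imwrite("pics/t1.png",a)
# outline of base plate approx: dark/bright region
r=arm.regions_of("fixture","top")[0]
pts=np.argwhere(r["region"])[:,::-1].astype(np.float32); print(cv2.minAreaRect(pts))
for n,uv,z in [("lever",(393.5,191),.059),("stop",(343.5,202.5),.035),("v1",(257,195.5),.03),("v2",(298,212.5),.03),("v3",(281,267),.03),("spanner",(381,239),.0),("hex",(308,242),.0),("oiler",(347,168),.1)]:
    print(n,at("top",uv,z).round(3))
E
```

```text
((344.6766357421875, 204.1211395263672), (32.63945770263672, 121.70943450927734), 77.59258270263672)
lever [ 0.549 -0.142  0.059]
stop [ 0.524 -0.027  0.035]
v1 [0.542 0.181 0.03 ]
v2 [0.501 0.082 0.03 ]
v3 [0.372 0.122 0.03 ]
spanner [ 0.436 -0.121  0.   ]
hex [0.43  0.059 0.   ]
oiler [ 0.597 -0.031  0.1  ]
```

View pics/t1.png

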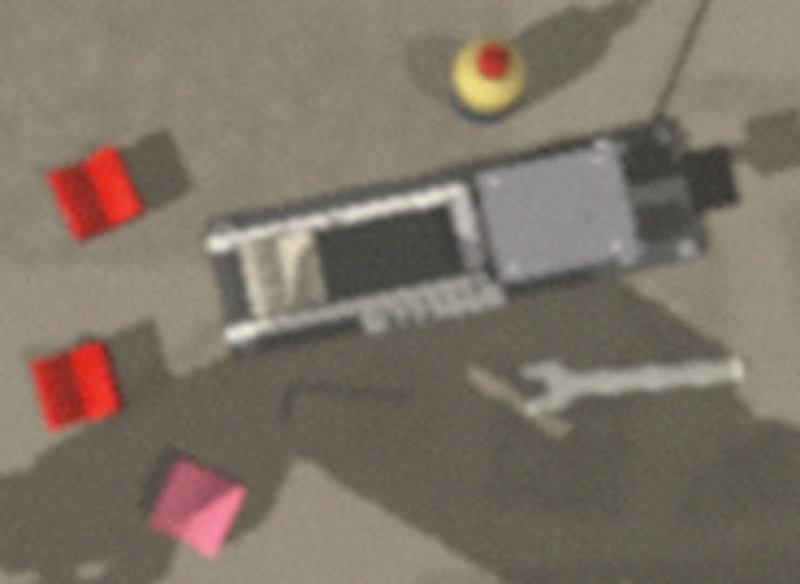

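The top view shows the steel V-block in the fixture's channel (pixel 298,212). The two red blocks at (257,195) and (253,239) and the pink one at (281,267) lie loose on the desk, so they are look-alikes. The lever is at (393,191) and the stop plate at (343,202), close to the housing. Next I move above the fixture for a wrist view.

carry_out([
  {"travel": [-3.69, -2.81, 0.54]},
  {"travel": [-3.69, -2.81, 0.54]},
  {"travel": [-3.69, -2.81, 0.54]},
  {"travel": [-3.69, -2.81, 0.54]},
  {"travel": [-3.69, -2.81, 0.54]},
  {"travel": [-3.69, -2.81, 0.54]},
  {"travel": [-3.69, -2.81, 0.54]},
  {"travel": [-3.69, -2.81, 0.54]},
  {"travel": [-3.69, -2.81, 0.54]},
  {"travel": [-3.69, -2.81, 0.54]},
  {"travel": [-3.69, -2.81, 0.54]},
  {"travel": [-3.69, -2.81, 0.54]},
  {"travel": [-3.69, -2.81, 0.54]},
  {"turn": [0, 0, 0.14]},
  {"turn": [0, 0, 0.14]},
  {"turn": [0, 0, 0.14]},
  {"turn": [0, 0, 0.14]},
  {"turn": [0, 0, 0.14]},
  {"turn": [0, 0, 0.14]},
  {"turn": [0, 0, 0.14]},
], fingers=0)

```text
$.moves[0]: bad value
```

```bash
python3 - <<'E'
from h import *
s=arm.observe();print(s["t"],s["ee_pos"],s["eef_rot"],s["joint_pos"])
im=arm.get_image("wrist"); cv2.imwrite("pics/w1.png",im)
cv2.imwrite("pics/w1b.png",cv2.resize(im,(800,500),interpolation=cv2.INTER_CUBIC))
for n in ["fixture","lever","paddle","carriage","pointer","stop_face","pin","vblock","oiler"]:
    print(n,[(np.round(r["box"]).astype(int).tolist(),round(r["p"],2)) for r in arm.find_in(n,"wrist")][:3])
E
```

```text
1.25 [0.19571232 0.51402613 0.23131069] [[-9.34557623e-01  3.55811817e-01  1.81773622e-05]
 [ 3.55811817e-01  9.34557620e-01  7.73242945e-05]
 [ 1.05251054e-05  7.87317291e-05 -9.99999997e-01]] [ 1.10390127e+00  8.72327376e-02  1.37072417e+00  1.86917569e-05
  1.68355852e+00 -1.03110359e-01]
fixture []
lever []
paddle []
carriage []
pointer []
stop_face []
pin []
vblock [([112, 390, 120, 400], 0.44)]
oiler []
```

View pics/w1b.png

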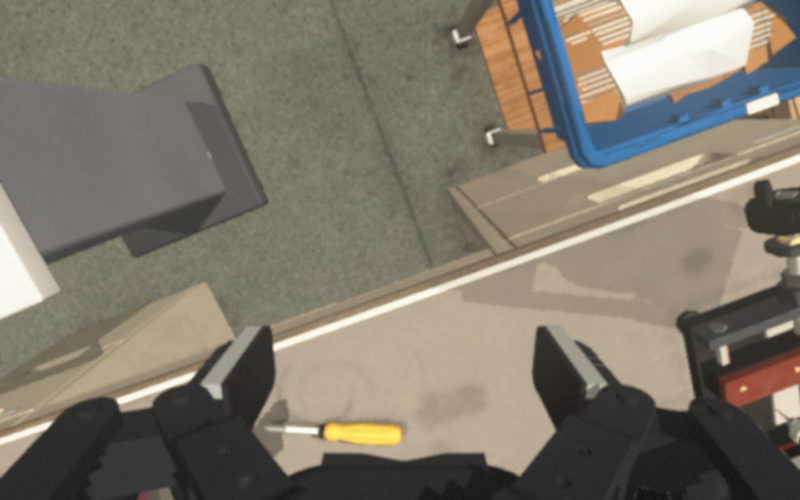

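The move was refused because every row needs both keys. This view only shows the desk edge, a screwdriver and a cabinet. I'll resend the move with both keys.

carry_out([
  {"travel": [-3.69, -2.81, 0.54], "turn": [0, 0, 0]},
  {"travel": [-3.69, -2.81, 0.54], "turn": [0, 0, 0]},
  {"travel": [-3.69, -2.81, 0.54], "turn": [0, 0, 0]},
  {"travel": [-3.69, -2.81, 0.54], "turn": [0, 0, 0]},
  {"travel": [-3.69, -2.81, 0.54], "turn": [0, 0, 0]},
  {"travel": [-3.69, -2.81, 0.54], "turn": [0, 0, 0]},
  {"travel": [-3.69, -2.81, 0.54], "turn": [0, 0, 0]},
  {"travel": [-3.69, -2.81, 0.54], "turn": [0, 0, 0]},
  {"travel": [-3.69, -2.81, 0.54], "turn": [0, 0, 0]},
  {"travel": [-3.69, -2.81, 0.54], "turn": [0, 0, 0]},
  {"travel": [-3.69, -2.81, 0.54], "turn": [0, 0, 0]},
  {"travel": [-3.69, -2.81, 0.54], "turn": [0, 0, 0]},
  {"travel": [-3.69, -2.81, 0.54], "turn": [0, 0, 0]},
  {"travel": [0, 0, 0], "turn": [0, 0, 0.14]},
  {"travel": [0, 0, 0], "turn": [0, 0, 0.14]},
  {"travel": [0, 0, 0], "turn": [0, 0, 0.14]},
  {"travel": [0, 0, 0], "turn": [0, 0, 0.14]},
  {"travel": [0, 0, 0], "turn": [0, 0, 0.14]},
  {"travel": [0, 0, 0], "turn": [0, 0, 0.14]},
  {"travel": [0, 0, 0], "turn": [0, 0, 0.14]},
], fingers=0)

```text
t: 3.75
ee_pos: [0.5141, 0.0019, 0.1611]
eef_rot: [[-0.219, 0.976, 0.0], [0.976, 0.219, 0.0], [0.0, 0.0, -1.0]]
force: [0.2, 0.2, 0.6]
grip_width: 0.0856
finger_force: 0.0
```

```bash
python3 - <<'E'
from h import *
im=arm.get_image("wrist"); cv2.imwrite("pics/w2.png",im)
cv2.imwrite("pics/w2b.png",cv2.resize(im,(800,500),interpolation=cv2.INTER_CUBIC))
for n in ["fixture","lever","paddle","carriage","pointer","stop_face","pin","vblock","oiler"]:
    print(n,[(np.round(r["box"],1).tolist(),round(r["p"],2)) for r in arm.find_in(n,"wrist")][:3])
print(arm.observe()["t"])
E
```

```text
fixture [([275.8, 46.1, 378.3, 366.5], 0.59), ([316.5, 335.3, 332.7, 368.7], 0.38), ([299.6, 69.9, 354.5, 127.5], 0.26)]
lever [([315.9, 334.8, 329.8, 372.6], 0.86)]
paddle [([316.2, 334.8, 332.7, 371.2], 0.95)]
carriage [([280.8, 218.3, 348.4, 249.7], 0.97)]
pointer [([282.6, 214.6, 352.2, 244.9], 0.91)]
stop_face [([280.3, 218.0, 349.5, 249.4], 0.72)]
pin [([207.7, 230.6, 241.1, 348.9], 0.45), ([273.9, 162.3, 280.4, 174.8], 0.38)]
vblock [([130.9, 0.0, 216.5, 40.9], 0.96), ([390.3, 1.5, 431.0, 7.6], 0.71), ([300.6, 68.1, 355.4, 127.5], 0.64)]
oiler [([387.9, 232.2, 446.4, 299.3], 0.65)]
4.25
```

View pics/w2b.png

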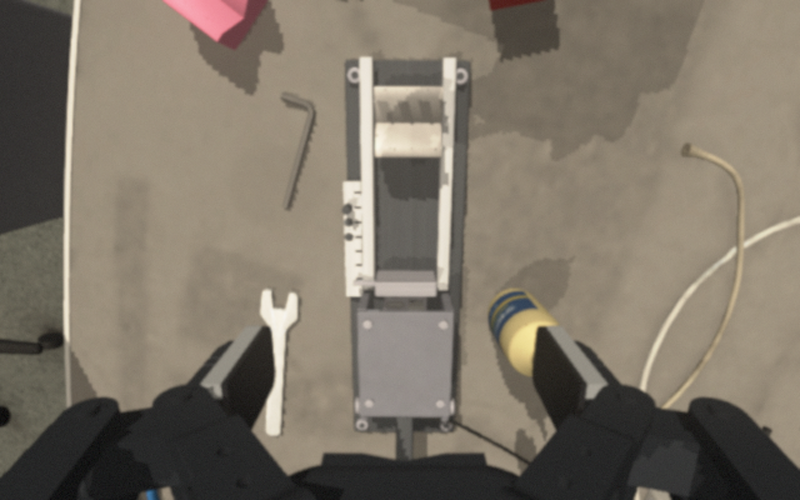

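The wrist view looks along the fixture. The scale strip is at about (282,190) in raw pixels, with three dark marks at rows of about 167, 178 and 190. The stop plate sits against the housing, with its pointer near (292,225), and the V-block is at (327,98). I'll enlarge the scale.

```bash
python3 - <<'E'
from h import *
im=cv2.imread("pics/w2.png")
a=cv2.resize(im[140:245,265:365],None,fx=5.7,fy=5.7,interpolation=cv2.INTER_CUBIC); cv2.imwrite("pics/w2c.png",a)
# fixture frame from plate corner pixels (raw) at z=.008
for n,uv,z in [("+y-x",(347/1.25,60/1.25),.008),("+y+x",(470/1.25,60/1.25),.008),("screw-",(354/1.25,75/1.25),.008),("screw+",(461/1.25,75/1.25),.008),("hs -y-x",(358/1.25,417/1.25),.049),("hs -y+x",(453/1.25,417/1.25),.049),("hs +y-x",(358/1.25,309/1.25),.049),("hs +y+x",(455/1.25,309/1.25),.049),("vb",(328,98),.038),("lever",(323,336),.05)]:
    print(n,at("wrist",uv,z).round(4))
E
```

```text
+y-x [0.4535 0.1038 0.008 ]
+y+x [0.5289 0.1214 0.008 ]
screw- [0.4596 0.096  0.008 ]
screw+ [0.5256 0.1113 0.008 ]
hs -y-x [ 0.5101 -0.1196  0.049 ]
hs -y+x [ 0.573 -0.105  0.049]
hs +y-x [ 0.4945 -0.0417  0.049 ]
hs +y+x [ 0.5536 -0.028   0.049 ]
vb [0.5006 0.0748 0.038 ]
lever [ 0.5407 -0.1141  0.05  ]
```

View pics/w2c.png

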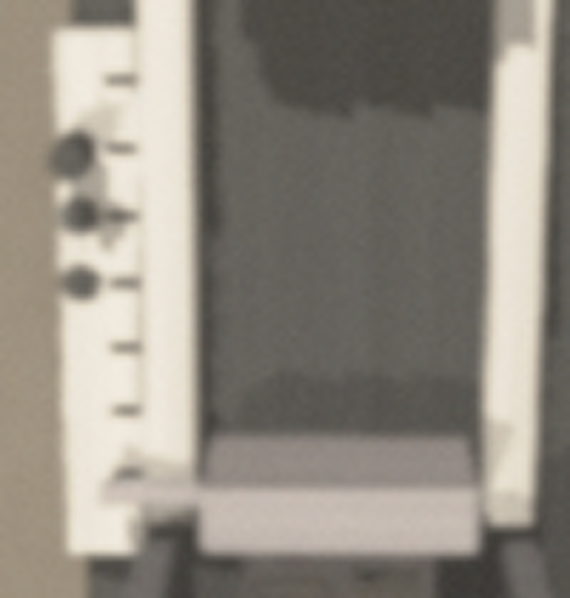

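Lines 1 to 7 are at crop rows 470, 410, 347, 283, 215, 148 and 80. The flat plugs lie level with lines 4 and 5, at (80,283) and (80,215). The mark at line 6, at (72,155), is taller and shifted outward by parallax, which matches an upright pin 12 mm tall. The pointer is at line 1, so 5 clicks are needed. The V-block meant is the steel one in the channel.

Next I shut the fingers and go above the paddle.

carry_out([
  {"travel": [-4.2, 0.08, 1.5], "turn": [0, 0, 0]},
  {"travel": [-4.2, 0.08, 1.5], "turn": [0, 0, 0]},
  {"travel": [-4.2, 0.08, 1.5], "turn": [0, 0, 0]},
  {"travel": [-4.2, 0.08, 1.5], "turn": [0, 0, 0]},
  {"travel": [0, 0, 1.4], "turn": [0, 0, 0]},
  {"travel": [0, 0, 0], "turn": [0, 0, 0]},
  {"travel": [0, 0, 0], "turn": [0, 0, 0]},
], fingers=255)

```text
t: 4.95
ee_pos: [0.5547, -0.1601, 0.0869]
eef_rot: [[-0.226, 0.974, -0.001], [0.974, 0.226, 0.001], [0.001, -0.001, -1.0]]
force: [0.1, 0.2, 0.4]
grip_width: 0.0004
finger_force: 0.0
```

```bash
python3 - <<'E'
from h import *
f=lambda x,y,z:np.array([.522+.974*x-.225*y,-.023+.225*x+.974*y,z])
s=arm.observe();print(s["t"],s["ee_pos"],s["grip_width"])
out=[]
for c in ["wrist","scene"]:
    im=arm.get_image(c)
    for n in ["paddle"]:
        print(c,[(np.round(r["box"],1).tolist(),round(r["p"],2)) for r in arm.find_in(n,c)][:2])
    for p in [(-.017,-.1486,.0622),(.017,-.1486,.0622),(.017,-.1234,.0558),(-.017,-.1234,.0558)]:
        u=proj(c,f(*p)); print(u.round(1)); cv2.circle(im,tuple(int(v) for v in u.round()),1,(0,0,255),-1)
    u=proj(c,s["ee_pos"]).round().astype(int); v=np.clip(u,[100,75],[540,325])
    out.append(cv2.resize(im[v[1]-75:v[1]+75,v[0]-65:v[0]+65],(400,460)))
cv2.imwrite("pics/p1.png",np.hstack(out))
E
```

```text
4.95 [ 0.55465377 -0.1601199   0.08688823] 0.0004499591302834029
wrist [([282.9, 146.6, 349.2, 262.7], 0.82), ([251.9, 0.6, 388.2, 260.2], 0.21)]
[287.6 257.1]
[352.6 257.2]
[352.9 207.5]
[287.5 207.4]
scene [([380.1, 231.2, 419.4, 238.2], 0.7)]
[409.8 234.5]
[419.7 227.5]
[407.3 225.8]
[397.3 232.5]
```

View pics/p1.png

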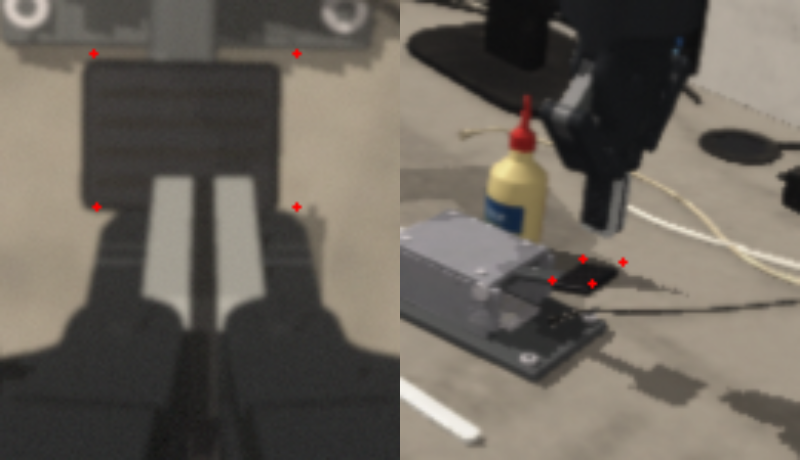

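The paddle lies about 2 mm farther to fixture −x than predicted, and the fingers are right above its outer half. I shift by −3 mm along tool y and descend to make contact.

carry_out([
  {"travel": [0, -0.3, 1.0], "turn": [0, 0, 0]},
  {"travel": [0, 0, 1.0], "turn": [0, 0, 0]},
  {"travel": [0, 0, 0.5], "turn": [0, 0, 0]},
  {"travel": [0, 0, 0.5], "turn": [0, 0, 0]},
  {"travel": [0, 0, 0], "turn": [0, 0, 0]},
])

```text
t: 5.65
ee_pos: [0.5517, -0.162, 0.0566]
eef_rot: [[-0.225, 0.974, -0.001], [0.974, 0.225, -0.0], [0.0, -0.001, -1.0]]
force: [-1.1, -1.0, 3.1]
grip_width: -0.0002
finger_force: 1.3
```

carry_out([
  {"travel": [0, 0, 0.4], "turn": [0, 0, 0]},
  {"travel": [0, 0, 0.4], "turn": [0, 0, 0]},
  {"travel": [0, 0, 0], "turn": [0, 0, 0]},
])

```text
t: 5.95
ee_pos: [0.5526, -0.1622, 0.0492]
eef_rot: [[-0.225, 0.974, 0.002], [0.974, 0.225, -0.001], [-0.001, 0.001, -1.0]]
force: [0.2, -3.6, 3.7]
grip_width: -0.0001
finger_force: 1.7
```

carry_out([
  {"travel": [0, 0, 0.15], "turn": [0, 0, 0]},
  {"travel": [0, 0, 0], "turn": [0, 0, 0]},
])

```text
t: 6.15
ee_pos: [0.5526, -0.1623, 0.0482]
eef_rot: [[-0.225, 0.974, 0.002], [0.974, 0.225, -0.001], [-0.002, 0.001, -1.0]]
force: [-0.0, -4.2, 4.6]
grip_width: 0.0006
finger_force: 2.3
```

carry_out([
  {"travel": [-0.1, 0, 0.15], "turn": [0, 0, 0]},
  {"travel": [0, 0, 0], "turn": [0, 0, 0]},
])

```text
t: 6.35
ee_pos: [0.5527, -0.1626, 0.0467]
eef_rot: [[-0.225, 0.974, 0.001], [0.974, 0.225, 0.0], [0.0, 0.001, -1.0]]
force: [-1.1, -1.8, 5.4]
grip_width: -0.0002
finger_force: 2.9
```

carry_out([
  {"travel": [-0.05, 0, 0.1], "turn": [0, 0, 0]},
  {"travel": [0, 0, 0], "turn": [0, 0, 0]},
])

```text
t: 6.55
ee_pos: [0.5527, -0.1627, 0.0459]
eef_rot: [[-0.225, 0.974, 0.001], [0.974, 0.225, 0.001], [0.001, 0.001, -1.0]]
force: [-1.1, -1.2, 7.1]
grip_width: -0.0003
finger_force: 3.4
```

carry_out([
  {"travel": [0, 0, 0.1], "turn": [0, 0, 0]},
  {"travel": [0, 0, 0], "turn": [0, 0, 0]},
])

```text
t: 6.75
ee_pos: [0.5527, -0.1628, 0.0451]
eef_rot: [[-0.225, 0.974, 0.001], [0.974, 0.225, 0.001], [0.0, 0.001, -1.0]]
force: [-1.1, -1.3, 6.9]
grip_width: -0.0002
finger_force: 3.6
```

carry_out([
  {"travel": [0, 0, 0.08], "turn": [0, 0, 0]},
  {"travel": [0, 0, 0], "turn": [0, 0, 0]},
])

```text
t: 6.95
ee_pos: [0.5527, -0.1628, 0.0443]
eef_rot: [[-0.225, 0.974, 0.001], [0.974, 0.225, 0.001], [0.0, 0.001, -1.0]]
force: [-2.3, -1.0, 6.9]
grip_width: -0.0003
finger_force: 3.6
```

carry_out([
  {"travel": [0, 0, 0.08], "turn": [0, 0, 0]},
  {"travel": [0, 0, 0], "turn": [0, 0, 0]},
])

```text
t: 7.15
ee_pos: [0.5528, -0.1629, 0.0435]
eef_rot: [[-0.225, 0.974, 0.001], [0.974, 0.225, 0.0], [0.0, 0.001, -1.0]]
force: [-1.1, -0.3, 6.5]
grip_width: -0.0001
finger_force: 3.5
```

carry_out([
  {"travel": [0, 0, 0.08], "turn": [0, 0, 0]},
  {"travel": [0, 0, 0], "turn": [0, 0, 0]},
])

```text
t: 7.35
ee_pos: [0.5528, -0.163, 0.0426]
eef_rot: [[-0.225, 0.974, 0.001], [0.974, 0.225, 0.0], [0.0, 0.001, -1.0]]
force: [-1.4, -0.9, 6.6]
grip_width: -0.0
finger_force: 3.4
```

carry_out([
  {"travel": [0, 0, 0.07], "turn": [0, 0, 0]},
  {"travel": [0, 0, 0], "turn": [0, 0, 0]},
])

```text
t: 7.55
ee_pos: [0.5528, -0.163, 0.0419]
eef_rot: [[-0.225, 0.974, 0.001], [0.974, 0.225, 0.0], [0.0, 0.001, -1.0]]
force: [-1.5, -0.8, 6.8]
grip_width: -0.0001
finger_force: 3.3
```

carry_out([
  {"travel": [0, 0, 0.07], "turn": [0, 0, 0]},
  {"travel": [0, 0, 0], "turn": [0, 0, 0]},
])

```text
t: 7.75
ee_pos: [0.5528, -0.163, 0.0412]
eef_rot: [[-0.225, 0.974, 0.001], [0.974, 0.225, 0.0], [-0.0, 0.001, -1.0]]
force: [-0.7, -1.2, 7.9]
grip_width: 0.0001
finger_force: 3.3
```

carry_out([
  {"travel": [0, 0, 0.07], "turn": [0, 0, 0]},
  {"travel": [0, 0, 0], "turn": [0, 0, 0]},
])

```text
t: 7.95
ee_pos: [0.5528, -0.163, 0.0404]
eef_rot: [[-0.225, 0.974, 0.001], [0.974, 0.225, 0.0], [0.0, 0.001, -1.0]]
force: [-0.5, -1.1, 6.4]
grip_width: 0.0002
finger_force: 3.2
```

carry_out([
  {"travel": [0, 0, 0.07], "turn": [0, 0, 0]},
  {"travel": [0, 0, 0], "turn": [0, 0, 0]},
])

```text
t: 8.15
ee_pos: [0.5528, -0.163, 0.0397]
eef_rot: [[-0.225, 0.974, 0.001], [0.974, 0.225, 0.0], [0.0, 0.001, -1.0]]
force: [-1.2, -1.5, 6.0]
grip_width: -0.0001
finger_force: 3.1
```

carry_out([
  {"travel": [0, 0, 0.07], "turn": [0, 0, 0]},
  {"travel": [0, 0, 0], "turn": [0, 0, 0]},
])

```text
t: 8.35
ee_pos: [0.5528, -0.163, 0.0389]
eef_rot: [[-0.225, 0.974, 0.001], [0.974, 0.225, 0.0], [0.0, 0.001, -1.0]]
force: [-0.5, -2.0, 6.0]
grip_width: -0.0004
finger_force: 3.1
```

carry_out([
  {"travel": [0, 0, 0.07], "turn": [0, 0, 0]},
  {"travel": [0, 0, 0], "turn": [0, 0, 0]},
])

```text
t: 8.55
ee_pos: [0.5528, -0.163, 0.0382]
eef_rot: [[-0.225, 0.974, 0.001], [0.974, 0.225, 0.0], [0.0, 0.001, -1.0]]
force: [-1.2, -2.1, 5.7]
grip_width: -0.0002
finger_force: 3.0
```

```bash
python3 - <<'E'
from h import *
im=arm.get_image("top"); cv2.imwrite("pics/t2.png",im)
for n in ["pointer","carriage"]:
  for c in ["top","scene"]:
    if n=="pointer" and c=="scene": arm.get_image("scene")
    print(c,n,[(np.round(r["box"],1).tolist(),round(r["p"],2)) for r in arm.find_in(n,c)][:2])
E
```

```text
top pointer []
scene pointer [([340.3, 221.1, 389.2, 250.7], 0.72)]
top carriage [([332.5, 197.4, 346.6, 212.7], 0.44)]
scene carriage []
```

carry_out([
  {"travel": [0, 0, 0.06], "turn": [0, 0, 0]},
  {"travel": [0, 0, 0], "turn": [0, 0, 0]},
])

```text
t: 9.05
ee_pos: [0.5528, -0.1629, 0.0376]
eef_rot: [[-0.225, 0.974, 0.001], [0.974, 0.225, 0.0], [0.0, 0.001, -1.0]]
force: [-0.2, -1.7, 6.6]
grip_width: -0.0
finger_force: 2.9
```

carry_out([
  {"travel": [0, 0, 0.06], "turn": [0, 0, 0]},
  {"travel": [0, 0, 0], "turn": [0, 0, 0]},
])

```text
t: 9.25
ee_pos: [0.5528, -0.1629, 0.0369]
eef_rot: [[-0.225, 0.974, 0.001], [0.974, 0.225, 0.0], [0.0, 0.001, -1.0]]
force: [-1.2, -2.1, 5.4]
grip_width: 0.0
finger_force: 2.9
```

carry_out([
  {"travel": [0, 0, 0.06], "turn": [0, 0, 0]},
  {"travel": [0, 0, 0], "turn": [0, 0, 0]},
])

```text
t: 9.45
ee_pos: [0.5528, -0.1629, 0.0363]
eef_rot: [[-0.225, 0.974, 0.001], [0.974, 0.225, 0.001], [0.0, 0.001, -1.0]]
force: [0.3, -1.2, 5.1]
grip_width: -0.0
finger_force: 2.8
```

carry_out([
  {"travel": [0, 0, 0.05], "turn": [0, 0, 0]},
  {"travel": [0, 0, 0], "turn": [0, 0, 0]},
])

```text
t: 9.65
ee_pos: [0.5528, -0.1629, 0.0358]
eef_rot: [[-0.225, 0.974, 0.001], [0.974, 0.225, 0.001], [0.0, 0.001, -1.0]]
force: [0.2, -1.6, 5.3]
grip_width: 0.0002
finger_force: 2.8
```

carry_out([
  {"travel": [0, 0, 0.05], "turn": [0, 0, 0]},
  {"travel": [0, 0, 0], "turn": [0, 0, 0]},
])

```text
t: 9.85
ee_pos: [0.5527, -0.1628, 0.0352]
eef_rot: [[-0.225, 0.974, 0.001], [0.974, 0.225, 0.001], [0.0, 0.001, -1.0]]
force: [-0.6, -2.3, 5.2]
grip_width: -0.0
finger_force: 2.7
```

carry_out([
  {"travel": [0, 0, 0.05], "turn": [0, 0, 0]},
  {"travel": [0, 0, 0], "turn": [0, 0, 0]},
])

```text
t: 10.05
ee_pos: [0.5527, -0.1628, 0.0347]
eef_rot: [[-0.225, 0.974, 0.001], [0.974, 0.225, 0.001], [0.001, 0.001, -1.0]]
force: [-1.1, -1.3, 5.1]
grip_width: 0.0
finger_force: 2.7
```

carry_out([
  {"travel": [0, 0, 0.05], "turn": [0, 0, 0]},
  {"travel": [0, 0, 0], "turn": [0, 0, 0]},
])

```text
t: 10.25
ee_pos: [0.5528, -0.1628, 0.0346]
eef_rot: [[-0.225, 0.974, 0.001], [0.974, 0.225, 0.001], [0.0, 0.001, -1.0]]
force: [-1.3, -1.1, 6.8]
grip_width: -0.0003
finger_force: 3.4
```

carry_out([
  {"travel": [0, 0, 0.05], "turn": [0, 0, 0]},
  {"travel": [0, 0, 0], "turn": [0, 0, 0]},
])

```text
t: 10.45
ee_pos: [0.5528, -0.1628, 0.0345]
eef_rot: [[-0.225, 0.974, 0.001], [0.974, 0.225, 0.001], [0.0, 0.001, -1.0]]
force: [-1.9, -1.4, 8.4]
grip_width: 0.0
finger_force: 4.0
```

carry_out([
  {"travel": [0, 0, 0.05], "turn": [0, 0, 0]},
  {"travel": [0, 0, 0], "turn": [0, 0, 0]},
])

```text
t: 10.65
ee_pos: [0.5528, -0.1628, 0.0343]
eef_rot: [[-0.225, 0.974, 0.001], [0.974, 0.225, 0.001], [0.0, 0.001, -1.0]]
force: [-2.0, -1.0, 9.2]
grip_width: -0.0001
finger_force: 4.7
```

The end stop is at z ≈ 34.6 mm, with at most about 9.5 N on the paddle, so the click has happened just before it. I release the lever and look.

carry_out([
  {"travel": [0, 0, -1.0], "turn": [0, 0, 0]},
  {"travel": [0, 0, -1.0], "turn": [0, 0, 0]},
  {"travel": [0, 0, -1.0], "turn": [0, 0, 0]},
  {"travel": [0, 0, -1.0], "turn": [0, 0, 0]},
  {"travel": [4, 0, -1.5], "turn": [0, 0, 0]},
  {"travel": [4, 0, -1.0], "turn": [0, 0, 0]},
  {"travel": [0, 0, 0], "turn": [0, 0, 0]},
])

```text
t: 11.35
ee_pos: [0.5342, -0.0815, 0.0995]
eef_rot: [[-0.229, 0.973, 0.002], [0.973, 0.229, 0.002], [0.001, 0.002, -1.0]]
force: [0.3, -0.2, 0.1]
grip_width: 0.0
finger_force: 0.0
```

```bash
cat > look.py <<'E'
from h import *
import sys
im=arm.get_image("wrist"); s=arm.observe(); print(s["t"],s["ee_pos"])
for n in ["pointer","carriage","pin"]:
    print(n,[(np.round(r["box"],1).tolist(),round(r["p"],2)) for r in arm.find_in(n,"wrist")][:2])
f=lambda x,y,z:np.array([.5199+.974*x-.225*y,-.0235+.225*x+.974*y,z])
u=proj("wrist",f(-.03,.0,.014)).round().astype(int)
a=max(u[1]-115,0); b=max(u[0]-50,0)
print("crop",b,a)
cv2.imwrite(sys.argv[1],cv2.resize(im[a:a+150,b:b+150],(600,600),interpolation=cv2.INTER_CUBIC))
E
python3 look.py pics/c1.png
```

```text
11.4 [ 0.53434183 -0.08351708  0.09873643]
pointer [([264.5, 117.6, 358.8, 144.1], 0.61)]
carriage [([263.4, 116.7, 359.3, 152.4], 0.86)]
pin [([253.9, 32.2, 267.7, 47.7], 0.55)]
crop 226 0
```

View pics/c1.png

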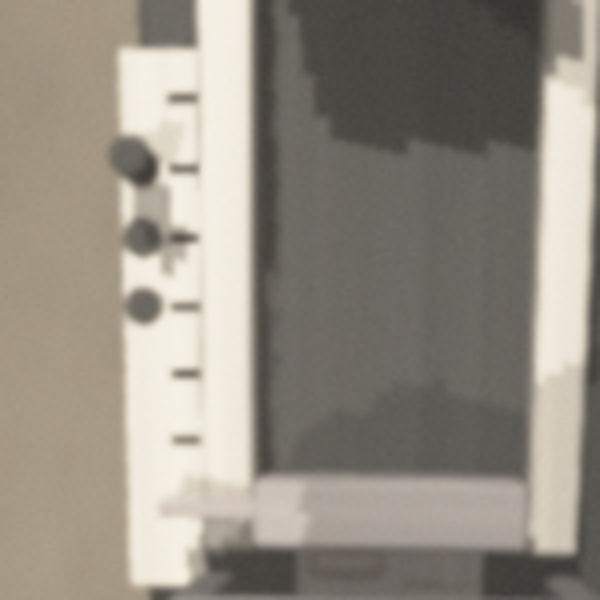

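The pointer is still at line 1: it is at crop row 503, line 2 is at row 440 and the line spacing is 67 rows. The stop did not advance. I'll compare the top views from before the press, during it and now.

```bash
python3 - <<'E'
from h import *
im=arm.get_image("top"); cv2.imwrite("pics/t3.png",im)
c=[cv2.resize(cv2.imread(f"pics/{n}.png")[170:230,300:420],(790,395)[:2] if 0 else (760,195*2-1) if 0 else (780,195),interpolation=cv2.INTER_CUBIC) if 0 else cv2.resize(cv2.imread(f"pics/{n}.png")[175:230,310:420],(390,195),interpolation=cv2.INTER_CUBIC) for n in ["top0","t2","t3"]]
cv2.imwrite("pics/cmp.png",np.vstack(c))
s=arm.observe();print(s["t"],s["force"])
E
```

```text
11.6 [0.18442404 0.07655088 0.61200993]
```

View pics/cmp.png

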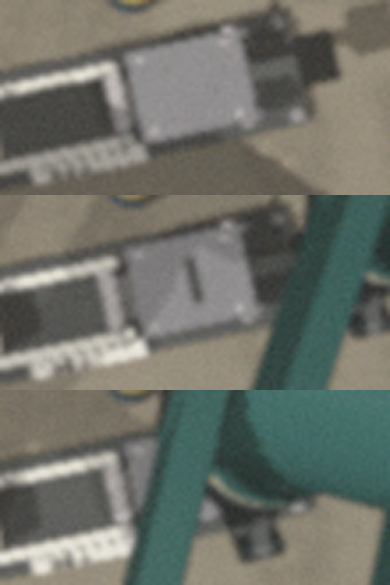

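Mid-press (second panel), the stop plate was about 6 mm forward, and it has since sprung back. The press therefore ended just short of the click, or something other than the end stop was touched. I press again with the contact 4 mm farther out, and look from the top at full depth.

carry_out([
  {"travel": [-4.2, 0, 1.0], "turn": [0, 0, 0]},
  {"travel": [-4.2, 0, 1.0], "turn": [0, 0, 0]},
  {"travel": [0, 0, 1.5], "turn": [0, 0, 0]},
  {"travel": [0, 0, 0.7], "turn": [0, 0, 0]},
  {"travel": [0, 0, 0.7], "turn": [0, 0, 0]},
  {"travel": [0, 0, 0.7], "turn": [0, 0, 0]},
  {"travel": [0, 0, 0.5], "turn": [0, 0, 0]},
  {"travel": [0, 0, 0], "turn": [0, 0, 0]},
])

```text
t: 12.4
ee_pos: [0.5535, -0.1676, 0.0373]
eef_rot: [[-0.226, 0.974, 0.001], [0.974, 0.226, -0.002], [-0.003, 0.001, -1.0]]
force: [-1.4, -3.5, 4.8]
grip_width: 0.0001
finger_force: 2.5
```

carry_out([
  {"travel": [0, 0, 0.1], "turn": [0, 0, 0]},
  {"travel": [0, 0, 0.1], "turn": [0, 0, 0]},
  {"travel": [0, 0, 0], "turn": [0, 0, 0]},
])

```text
t: 12.7
ee_pos: [0.5535, -0.1673, 0.0356]
eef_rot: [[-0.226, 0.974, 0.001], [0.974, 0.226, -0.002], [-0.002, 0.001, -1.0]]
force: [-1.0, -4.8, 5.3]
grip_width: -0.0003
finger_force: 2.8
```

carry_out([
  {"travel": [0, 0, 0.08], "turn": [0, 0, 0]},
  {"travel": [0, 0, 0], "turn": [0, 0, 0]},
])

```text
t: 12.9
ee_pos: [0.5535, -0.1672, 0.0344]
eef_rot: [[-0.225, 0.974, 0.001], [0.974, 0.225, -0.001], [-0.001, 0.001, -1.0]]
force: [-1.6, -4.7, 5.2]
grip_width: 0.0001
finger_force: 2.8
```

carry_out([
  {"travel": [0, 0, 0.06], "turn": [0, 0, 0]},
  {"travel": [0, 0, 0], "turn": [0, 0, 0]},
])

```text
t: 13.1
ee_pos: [0.5535, -0.1672, 0.0336]
eef_rot: [[-0.225, 0.974, 0.001], [0.974, 0.225, -0.0], [-0.001, 0.001, -1.0]]
force: [-2.3, -4.2, 5.3]
grip_width: 0.0003
finger_force: 3.1
```

carry_out([
  {"travel": [0, 0, 0.06], "turn": [0, 0, 0]},
  {"travel": [0, 0, 0], "turn": [0, 0, 0]},
])

```text
t: 13.3
ee_pos: [0.5535, -0.1672, 0.0334]
eef_rot: [[-0.225, 0.974, 0.001], [0.974, 0.225, -0.0], [-0.0, 0.001, -1.0]]
force: [-1.7, -4.5, 5.8]
grip_width: -0.0001
finger_force: 3.8
```

carry_out([
  {"travel": [0, 0, 0.06], "turn": [0, 0, 0]},
  {"travel": [0, 0, 0], "turn": [0, 0, 0]},
])

```text
t: 13.5
ee_pos: [0.5535, -0.1671, 0.0332]
eef_rot: [[-0.225, 0.974, 0.001], [0.974, 0.225, -0.0], [-0.001, 0.001, -1.0]]
force: [-1.8, -4.1, 8.2]
grip_width: 0.0001
finger_force: 4.6
```

```bash
cat > prof.py <<'E'
from h import *
f=lambda x,y,z:np.array([.5199+.974*x-.225*y,-.0235+.225*x+.974*y,z])
ys=np.arange(-.03,.1,.002)
def prof(im,z=.035,xs=(-.012,0,.012)):
    im=im.astype(np.float32).mean(2)
    uv=np.array([[proj("top",f(x,y,z)) for y in ys] for x in xs],np.float32)
    return cv2.remap(im,uv[...,0],uv[...,1],cv2.INTER_LINEAR).mean(0)
E
python3 - <<'E'
from prof import *
im=arm.get_image("top"); cv2.imwrite("pics/t4.png",im)
s=arm.observe(); print(s["t"],s["force"],s["ee_pos"][2])
P=[prof(cv2.imread(f"pics/{n}.png")) for n in ["top0","t2","t3","t4"]]
for i,y in enumerate(ys): print(int(round(y*1000)),*[int(p[i]) for p in P])
E
```

```text
13.55 [-1.81028701 -3.59153577  8.83458223] 0.03322756933317324
-30 144 128 78 125
-28 144 127 81 124
-26 144 126 85 124
-24 145 124 87 122
-22 144 123 93 124
-20 143 123 98 123
-18 142 123 104 123
-16 136 121 106 121
-14 125 115 105 114
-12 108 106 101 105
-10 104 100 101 99
-8 117 97 114 97
-6 138 99 135 96
-4 154 110 153 96
-2 158 130 163 109
0 153 148 163 130
2 136 157 153 147
4 110 158 133 157
6 82 151 108 157
8 68 133 91 147
10 63 108 85 127
12 64 91 88 104
14 67 84 91 89
16 70 83 94 84
18 71 84 96 85
20 69 86 97 85
22 70 85 95 83
24 71 85 95 84
26 72 84 95 85
28 70 82 94 85
30 70 83 96 84
32 71 85 94 84
34 71 84 95 85
36 71 84 95 85
38 71 85 95 85
40 71 85 94 86
42 71 85 95 87
44 71 87 95 86
46 70 86 95 87
48 71 85 95 87
50 71 86 92 85
52 70 81 87 79
54 71 76 83 74
56 70 71 80 69
58 70 68 77 67
60 69 68 76 67
62 70 66 77 66
64 69 64 75 65
66 70 64 73 64
68 70 64 72 65
70 69 63 72 66
72 70 63 71 64
74 70 62 68 62
76 70 63 66 61
78 73 66 71 65
80 84 86 89 86
82 103 121 123 123
84 122 163 162 162
86 130 192 192 193
88 133 206 206 206
90 137 208 209 208
92 142 205 205 206
94 149 200 200 200
96 157 197 196 196
98 163 188 189 188
```

carry_out([
  {"travel": [-0.1, 0, 0.05], "turn": [0, 0, 0]},
  {"travel": [0, 0, 0], "turn": [0, 0, 0]},
])

```text
t: 13.75
ee_pos: [0.5536, -0.1672, 0.033]
eef_rot: [[-0.225, 0.974, 0.0], [0.974, 0.225, 0.002], [0.002, 0.0, -1.0]]
force: [-3.2, -1.3, 11.0]
grip_width: -0.0003
finger_force: 5.4
```

carry_out([
  {"travel": [0, 0, 0.06], "turn": [0, 0, 0]},
  {"travel": [0, 0, 0], "turn": [0, 0, 0]},
])

```text
t: 13.95
ee_pos: [0.5536, -0.1672, 0.0328]
eef_rot: [[-0.225, 0.974, 0.0], [0.974, 0.225, 0.001], [0.001, 0.0, -1.0]]
force: [-3.5, -2.2, 13.4]
grip_width: 0.0001
finger_force: 6.1
```

```bash
python3 - <<'E'
from prof import *
im=arm.get_image("top"); cv2.imwrite("pics/t5.png",im); im2=arm.get_image("scene"); cv2.imwrite("pics/s5.png",im2)
s=arm.observe(); print(s["t"],s["force"],s["ee_pos"])
P=[prof(cv2.imread(f"pics/{n}.png")) for n in ["t4","t5"]]
for p in P: print(np.interp([110,130,145],p[10:18+4][3:],ys[10:22][3:]*1000) if 0 else p[12:24].astype(int))
cv2.imwrite("pics/s5c.png",cv2.resize(im2[190:290,310:440],(780,600),interpolation=cv2.INTER_CUBIC))
E
```

```text
14.05 [-4.04488221 -1.93258359 12.12422809] [ 0.55359605 -0.16719941  0.03283283]
[ 96  96 109 130 147 157 157 147 127 104  89  84]
[ 95  97 108 129 145 156 158 150 129 106  91  85]
```

View pics/s5c.png

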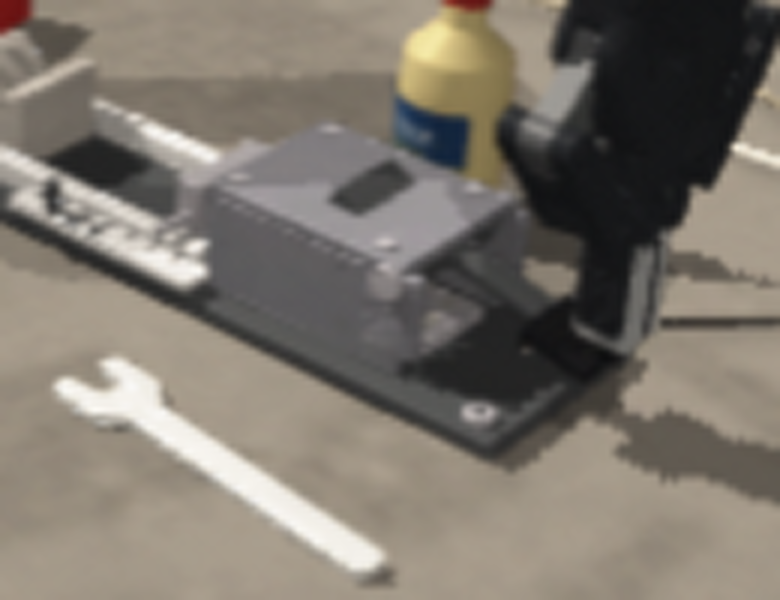

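The scene view shows the fingertip on the paddle, pressed well down, with nothing odd beneath it. The plate is about 7 mm forward. I release straight up and check the stop with the top camera.

carry_out([
  {"travel": [0, 0, -0.6], "turn": [0, 0, 0]},
  {"travel": [0, 0, -0.8], "turn": [0, 0, 0]},
  {"travel": [0, 0, -0.8], "turn": [0, 0, 0]},
  {"travel": [0, 0, -0.8], "turn": [0, 0, 0]},
  {"travel": [0, 0, -1.0], "turn": [0, 0, 0]},
  {"travel": [0, 0, 0], "turn": [0, 0, 0]},
])

```text
t: 14.65
ee_pos: [0.5542, -0.168, 0.0723]
eef_rot: [[-0.225, 0.974, 0.002], [0.974, 0.225, -0.0], [-0.001, 0.002, -1.0]]
force: [0.7, -0.3, 0.2]
grip_width: 0.0
finger_force: 0.0
```

```bash
cat > edge.py <<'E'
from prof import *
import sys
im=arm.get_image("top"); cv2.imwrite(sys.argv[1],im)
s=arm.observe(); print(s["t"],s["ee_pos"],s["force"])
p=prof(im); i=int(np.argmax(p[:32])); 
bg=p[i+10:i+18].min(); h=(p[i]+bg)/2
j=i
while p[j]>h: j+=1
print("peak",ys[i]*1000,"front edge mm",1000*(ys[j-1]+.002*(p[j-1]-h)/(p[j-1]-p[j])))
E
python3 edge.py pics/t6.png; python3 - <<'E'
from prof import *
for n in ["top0","t2","t3","t4","t5"]:
    p=prof(cv2.imread(f"pics/{n}.png"));i=8+int(np.argmax(p[8:32]));bg=p[i+10:i+18].min();h=(p[i]+bg)/2;j=i
    while p[j]>h:j+=1
    print(n,1000*(ys[j-1]+.002*(p[j-1]-h)/(p[j-1]-p[j])))
E
```

```text
14.7 [ 0.55379027 -0.16790708  0.07152014] [-0.09713134  0.73398785 -0.76518985]
peak -1.999999999999974 front edge mm 4.762019539251955
top0 3.735240686684876
t2 9.009563100524282
t3 4.325714820064635
t4 10.55332918418575
t5 10.690015149302818
```

The stop came back again: it was about 6 mm forward at the lever's hard stop and is now at 0. By geometry the lever was at about its end angle, so I need to know whether something about this contact limits it. I'll tilt the tool so the tip presses near the paddle's outer end, for more leverage and flatter contact, and press again while watching the stop.

carry_out([
  {"travel": [1.0, 0, 0], "turn": [0, 0, 0]},
  {"travel": [0, 0, 0], "turn": [0, 0.117, 0]},
  {"travel": [0, 0, 0], "turn": [0, 0.117, 0]},
  {"travel": [0, 0, 0], "turn": [0, 0.116, 0]},
  {"travel": [-0.24, 0, 0.66], "turn": [0, 0, 0]},
  {"travel": [-0.24, 0, 0.66], "turn": [0, 0, 0]},
  {"travel": [-0.24, 0, 0.66], "turn": [0, 0, 0]},
  {"travel": [-0.24, 0, 0.66], "turn": [0, 0, 0]},
  {"travel": [-0.17, 0, 0.47], "turn": [0, 0, 0]},
  {"travel": [0, 0, 0], "turn": [0, 0, 0]},
])

```text
t: 15.7
ee_pos: [0.5514, -0.158, 0.038]
eef_rot: [[-0.213, 0.974, -0.076], [0.916, 0.226, 0.331], [0.34, 0.001, -0.94]]
force: [0.3, -4.5, 5.3]
grip_width: 0.0001
finger_force: 2.2
```

carry_out([
  {"travel": [-0.05, 0, 0.14], "turn": [0, 0, 0]},
  {"travel": [0, 0, 0], "turn": [0, 0, 0]},
])

```text
t: 15.9
ee_pos: [0.5514, -0.1579, 0.0368]
eef_rot: [[-0.212, 0.974, -0.077], [0.915, 0.226, 0.333], [0.342, 0.001, -0.94]]
force: [0.6, -3.1, 4.7]
grip_width: 0.0
finger_force: 2.4
```

carry_out([
  {"travel": [-0.04, 0, 0.1], "turn": [0, 0, 0]},
  {"travel": [0, 0, 0], "turn": [0, 0, 0]},
])

```text
t: 16.1
ee_pos: [0.5513, -0.1579, 0.0354]
eef_rot: [[-0.212, 0.974, -0.077], [0.915, 0.225, 0.335], [0.343, 0.0, -0.939]]
force: [0.1, -2.6, 4.3]
grip_width: 0.0001
finger_force: 2.4
```

```bash
python3 edge.py pics/t7.png
```

```text
16.15 [ 0.55130121 -0.15781437  0.03536213] [ 0.27492506 -2.071679    3.98874342]
peak 4.000000000000031 front edge mm 10.342723040375896
```

carry_out([
  {"travel": [-0.02, 0, 0.06], "turn": [0, 0, 0]},
  {"travel": [0, 0, 0], "turn": [0, 0, 0]},
])

```text
t: 16.35
ee_pos: [0.5513, -0.1578, 0.035]
eef_rot: [[-0.212, 0.974, -0.077], [0.915, 0.225, 0.335], [0.344, 0.0, -0.939]]
force: [-0.8, -1.4, 5.0]
grip_width: -0.0001
finger_force: 2.8
```

carry_out([
  {"travel": [-0.02, 0, 0.06], "turn": [0, 0, 0]},
  {"travel": [0, 0, 0], "turn": [0, 0, 0]},
])

```text
t: 16.55
ee_pos: [0.5513, -0.1578, 0.0348]
eef_rot: [[-0.212, 0.974, -0.077], [0.915, 0.225, 0.335], [0.344, 0.0, -0.939]]
force: [-0.7, -2.3, 7.1]
grip_width: -0.0003
finger_force: 3.6
```

carry_out([
  {"travel": [-0.02, 0, 0.06], "turn": [0, 0, 0]},
  {"travel": [0, 0, 0], "turn": [0, 0, 0]},
])

```text
t: 16.75
ee_pos: [0.5513, -0.1578, 0.0346]
eef_rot: [[-0.212, 0.974, -0.077], [0.915, 0.225, 0.335], [0.344, 0.001, -0.939]]
force: [-1.0, -2.0, 8.2]
grip_width: 0.0001
finger_force: 4.4
```

carry_out([
  {"travel": [-0.02, 0, 0.06], "turn": [0, 0, 0]},
  {"travel": [0, 0, 0], "turn": [0, 0, 0]},
])

```text
t: 16.95
ee_pos: [0.5514, -0.1577, 0.0344]
eef_rot: [[-0.212, 0.974, -0.077], [0.915, 0.226, 0.335], [0.344, 0.001, -0.939]]
force: [-2.3, -1.6, 10.6]
grip_width: -0.0001
finger_force: 5.1
```

```bash
python3 edge.py pics/t8.png
```

```text
17.0 [ 0.55136378 -0.15776936  0.03440261] [-1.48650975 -1.88116137  9.6711715 ]
peak 6.000000000000033 front edge mm 10.691708119120486
```

carry_out([
  {"travel": [0.1, 0, -0.28], "turn": [0, 0, 0]},
  {"travel": [0, 0, 0], "turn": [0, 0, 0]},
])

```text
t: 17.2
ee_pos: [0.5514, -0.158, 0.0362]
eef_rot: [[-0.212, 0.974, -0.077], [0.915, 0.225, 0.335], [0.343, 0.0, -0.939]]
force: [0.8, -2.4, 4.6]
grip_width: -0.0001
finger_force: 2.2
```

```bash
python3 edge.py pics/t9.png
```

```text
17.25 [ 0.55131598 -0.15790556  0.03589153] [ 0.27306233 -1.99679178  3.35344412]
peak 6.000000000000033 front edge mm 10.695779686793722
```

carry_out([
  {"travel": [0.14, 0, -0.38], "turn": [0, 0, 0]},
  {"travel": [0, 0, 0], "turn": [0, 0, 0]},
])

```text
t: 17.45
ee_pos: [0.5513, -0.1582, 0.0402]
eef_rot: [[-0.212, 0.974, -0.077], [0.915, 0.225, 0.334], [0.343, 0.0, -0.939]]
force: [0.3, -1.7, 4.9]
grip_width: 0.0002
finger_force: 2.2
```

```bash
python3 edge.py pics/t10.png
```

```text
17.5 [ 0.55132963 -0.15815594  0.040024  ] [-0.0977294  -1.66207094  3.98668953]
peak 6.000000000000033 front edge mm 10.612280389759727
```

carry_out([
  {"travel": [0.24, 0, -0.66], "turn": [0, 0, 0]},
  {"travel": [0, 0, 0], "turn": [0, 0, 0]},
])

```text
t: 17.7
ee_pos: [0.551, -0.1577, 0.0477]
eef_rot: [[-0.212, 0.974, -0.078], [0.915, 0.226, 0.335], [0.344, -0.0, -0.939]]
force: [-0.4, -0.6, 4.2]
grip_width: 0.0
finger_force: 1.9
```

```bash
python3 edge.py pics/t11.png
```

```text
17.75 [ 0.55095718 -0.15776113  0.04732993] [-0.88682788 -0.06384446  3.15032514]
peak 6.000000000000033 front edge mm 10.786795222666152
```

carry_out([
  {"travel": [0.2, 0, -0.56], "turn": [0, 0, 0]},
  {"travel": [0, 0, 0], "turn": [0, 0, 0]},
])

```text
t: 17.95
ee_pos: [0.551, -0.1574, 0.0534]
eef_rot: [[-0.212, 0.974, -0.078], [0.915, 0.226, 0.336], [0.345, -0.0, -0.939]]
force: [-1.2, 1.7, 2.8]
grip_width: 0.0
finger_force: 1.6
```

```bash
python3 edge.py pics/t12.png
```

```text
18.0 [ 0.55097804 -0.15746821  0.05301104] [-0.6303414   1.98247549  3.43454848]
peak 6.000000000000033 front edge mm 10.67908957134936
```

carry_out([
  {"travel": [0.2, 0, -0.56], "turn": [0, 0, 0]},
  {"travel": [0, 0, 0], "turn": [0, 0, 0]},
])

```text
t: 18.2
ee_pos: [0.5512, -0.158, 0.0593]
eef_rot: [[-0.212, 0.974, -0.078], [0.915, 0.225, 0.335], [0.343, -0.0, -0.939]]
force: [-0.8, 1.7, 2.1]
grip_width: 0.0
finger_force: 1.4
```

```bash
python3 edge.py pics/t13.png
```

```text
18.25 [ 0.55116515 -0.15805654  0.05905437] [-1.69435474  1.06718074  2.09086173]
peak 4.000000000000031 front edge mm 9.3309316709638
```

carry_out([
  {"travel": [0.2, 0, -0.56], "turn": [0, 0, 0]},
  {"travel": [0.2, 0, -0.56], "turn": [0, 0, 0]},
  {"travel": [0, 0, 0], "turn": [0, 0, 0]},
])

```text
t: 18.55
ee_pos: [0.5519, -0.1592, 0.0716]
eef_rot: [[-0.212, 0.974, -0.075], [0.916, 0.225, 0.332], [0.341, 0.002, -0.94]]
force: [0.4, 0.6, 0.1]
grip_width: 0.0002
finger_force: 0.0
```

```bash
python3 edge.py pics/t14.png
```

```text
18.6 [ 0.55172111 -0.15902916  0.07118922] [ 0.54569312 -0.28466997  0.15361804]
peak 4.000000000000031 front edge mm 9.257130992598867
```

The stop stayed put during the slow release and now sits farther forward than after the earlier presses. I check with the wrist camera.

carry_out([
  {"travel": [2.74, 0, -1.66], "turn": [0, 0, 0]},
  {"travel": [2.74, 0, -1.66], "turn": [0, 0, 0]},
  {"travel": [0, 0, 0], "turn": [0, 0, 0]},
])

```text
t: 18.9
ee_pos: [0.5438, -0.1184, 0.1245]
eef_rot: [[-0.215, 0.974, -0.072], [0.916, 0.227, 0.332], [0.34, 0.006, -0.941]]
force: [0.2, -0.6, 0.6]
grip_width: -0.0
finger_force: 0.0
```

```bash
sed -i 's/a=max(u\[1\]-115,0)/a=int(np.clip(u[1]-115,0,250))/' look.py; python3 look.py pics/c2.png
```

```text
18.95 [ 0.54322044 -0.11936136  0.12252036]
pointer [([271.2, 107.2, 348.1, 130.2], 0.6)]
carriage [([273.5, 106.3, 351.0, 247.8], 0.84), ([220.3, 1.8, 252.8, 77.7], 0.59)]
pin [([270.8, 59.2, 278.3, 73.0], 0.5)]
crop 235 7
```

View pics/c2.png

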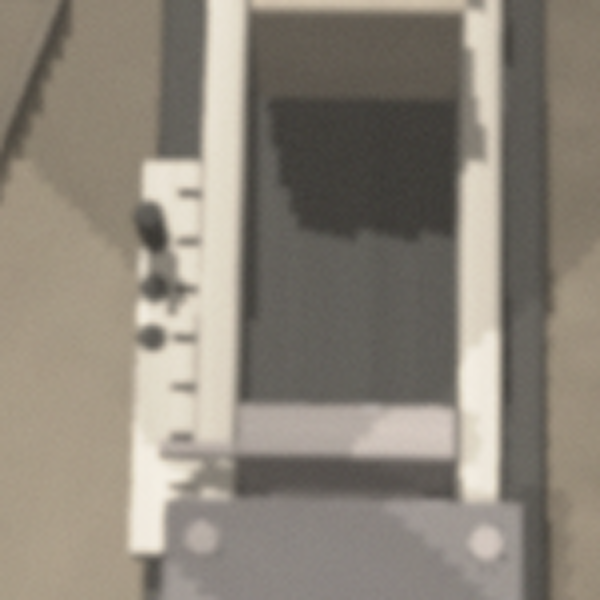

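The lines are at crop rows 192, 241, 289, 337, 387, 437 and about 487, and the pointer is at row 450, seen from behind. I'll compute its true position on the scale, and the same for the earlier views.

```bash
cat > fy.py <<'E'
from h import *
Y=np.array([-.225,.974,0]);O=np.array([.5199,-.0235,0])
def fy(uv,z): return 1000*((at("wrist",uv,z)-O)@Y)
E
python3 - <<'E'
from fy import *
r=lambda x,y:(235+x/4,7+y/4)
print("lines",[round(fy(r(187,v),.014),1) for v in (487,437,387,337,289,241,192)])
print("pointer",fy(r(180,450),.0235),fy(r(180,450),.0205),"plate top front/back",fy(r(350,405),.035),fy(r(350,457),.035))
print("vblock near top edge",fy(r(350,12),.038), "housing front",fy(r(350,502),.049))
E
python3 edge.py pics/t15.png
```

```text
lines [np.float64(-5.1), np.float64(4.7), np.float64(14.7), np.float64(24.7), np.float64(34.5), np.float64(44.3), np.float64(54.5)]
pointer -0.8858331877310787 0.08111140295990002 plate top front/back 3.5195991810212313 -5.951066921362542
vblock near top edge 76.74453446244515 housing front -18.040704208612368
19.15 [ 0.54162458 -0.11968702  0.11902729] [ 0.31613064 -0.20888737 -0.14277572]
peak 4.000000000000031 front edge mm 9.18985702283684
```

```bash
python3 - <<'E'
from h import *
im=arm.get_image("scene"); cv2.imwrite("pics/s6.png",im)
for n in ["paddle","lever","carriage"]:
    print(n,[(np.round(r["box"],1).tolist(),round(r["p"],2)) for r in arm.find_in(n,"scene")][:2])
for n in ["scene0","s6","s5"]:
    g=cv2.imread(f"pics/{n}.png").max(2)
    print(n); print(g[222:250:2,376:428:3])
E
```

```text
paddle [([383.8, 226.9, 419.7, 238.4], 0.5), ([375.5, 174.8, 397.5, 217.8], 0.5)]
lever []
carriage [([337.5, 222.2, 389.6, 250.5], 0.72), ([286.9, 206.1, 413.6, 265.8], 0.31)]
scene0
[[134 133 134 133 127 128 149 119 123 133 136 139 144 145 141 139 142 143]
 [132 133 134 135 137 134  84  82  85 121 138 140 143 142 142 144 143 142]
 [134 133 132 133 133  80  60  86  78  81  81  89 126 141 142 142 143 143]
 [137 136 134 132  79  53  63  70  81  80  41  39  60  82 122 142 142 144]
 [136 136 131  81  79  84  78  77  78  41  24  25  25  22  37 129 143 142]
 [130 124  69  38  48  57  73  82  40  24  24  25  22  15  57  82  89 130]
 [127  66  40  48  53  59  49  44  37  26  26  23  17  46  79  82  81  77]
 [110 121  42  54  56  62  62  62  36  24  24  20  75 137 136 137 133  96]
 [ 96  76  72  44  56  59  59 122 140 138 106  85 143 142 139 139 139 142]
 [ 64  68  72  74  64  54  36  44 101 141 143 143 142 139 142 141 141 142]
 [ 65  66  99  88  74  72  42  42  42  61 124 123  90 129 128 128 126 123]
 [ 80  67 100 103 101  72  36  42  36  39  61  70 131 131  74  72  76  76]
 [ 77  71 104 10
[... 1542 characters left out ...]
 24  25  41 129 167 167]
 [153 146  83  53  81  64  66  70  67  68  56  23  23  45  99 101 107 153]
 [150  79  42  46  76  67  64  98 132 129  55  24  23  70  88  80  97  92]
 [131 143  52  65  53  65  65  82 135 138  72  27  25  96  73 129 157 114]
 [114  92  87  55  66  51  65  64  90 132  46  28  29  99  65 156 164 166]
 [ 76  82  87  85  78  52  45  66  61  37  28  23  28 103  64 163 166 167]
 [ 78  81 130  94  93  39  35  45  32  22  31  27  28 106  75 151 149 146]
 [ 96  81 119 118  60  35  36  27  23  21  80  32  24 110  90  86  90  91]
 [ 94  87 117  72  37  36  36  19  20  20  34  83  56 110 141 151 152 152]
 [ 89  80  64  43  37  36  36  64  21  23  22  22  66 101 152 153 152 155]]
```

```bash
python3 - <<'E'
import fy,h,numpy as np
class A:
    def __init__(s,p,R): s.p,s.R=p,R
    def observe(s): return {"ee_pos":np.array(s.p),"eef_rot":np.array(s.R)}
    calibration=staticmethod(h.arm.calibration)
real=h.arm
R2=[[-.219,.976,0],[.976,.219,0],[0,0,-1]]
h.arm=A([.5141,.0019,.1611],R2); w=lambda x,y:(265+x/5.7,140+y/5.7)
f=fy.fy
print("w2 lines",[round(f(w(125,v),.014),1) for v in (470,410,347,283,215,148,80)],"ptr",f(w(130,487),.0235),"plate f/b",f(w(340,487),.035),f(w(340,553),.035),"faceBottom",f(w(340,435),.008),"housing",f((326,247),.049))
h.arm=A([.5343,-.0835,.0987],[[-.229,.973,.002],[.973,.229,.002],[.001,.002,-1]]); c=lambda x,y:(226+x/4,y/4)
print("c1 lines",[round(f(c(185,v),.014),1) for v in (440,373,306,237,168,97)],"ptr",f(c(185,503),.0235),"plate f/b",f(c(390,476),.035),f(c(390,547),.035))
E
```

```text
w2 lines [np.float64(-3.1), np.float64(6.4), np.float64(16.3), np.float64(26.2), np.float64(36.4), np.float64(46.4), np.float64(56.3)] ptr -2.5774508066512523 plate f/b 1.2661757324578846 -8.731393956855193 faceBottom 0.3518988700967378 housing -11.656822678096589
c1 lines [np.float64(4.6), np.float64(14.7), np.float64(24.7), np.float64(34.8), np.float64(44.7), np.float64(54.7)] ptr -4.668675902706556 plate f/b -0.1700916298393241 -10.248318100394538
```

The pointer is now about 4 mm past line 1, which is just short of the detent crest at 5 mm, and the lever is fully up. The slow presses stopped the carriage right at the crest without tipping it over. I press again a bit more briskly and firmly, staying under about 16 N.

carry_out([
  {"travel": [-2.74, 0, 1.66], "turn": [0, 0, 0]},
  {"travel": [-2.74, 0, 1.66], "turn": [0, 0, 0]},
  {"travel": [-0.24, 0, 0.66], "turn": [0, 0, 0]},
  {"travel": [-0.24, 0, 0.66], "turn": [0, 0, 0]},
  {"travel": [-0.24, 0, 0.66], "turn": [0, 0, 0]},
  {"travel": [-0.24, 0, 0.66], "turn": [0, 0, 0]},
  {"travel": [-0.24, 0, 0.66], "turn": [0, 0, 0]},
  {"travel": [-0.09, 0, 0.24], "turn": [0, 0, 0]},
  {"travel": [0, 0, 0], "turn": [0, 0, 0]},
])

```text
t: 20.25
ee_pos: [0.5519, -0.1585, 0.0344]
eef_rot: [[-0.212, 0.974, -0.076], [0.915, 0.225, 0.333], [0.342, 0.002, -0.94]]
force: [-1.7, -4.3, 7.9]
grip_width: 0.0002
finger_force: 4.2
```

```bash
python3 edge.py pics/t16.png
```

```text
20.3 [ 0.55185738 -0.15855931  0.03439307] [-1.18301186 -2.96470289  7.82505192]
peak 8.000000000000036 front edge mm 14.56325743207712
```

carry_out([
  {"travel": [-0.02, 0, 0.06], "turn": [0, 0, 0]},
  {"travel": [0, 0, 0], "turn": [0, 0, 0]},
])

```text
t: 20.5
ee_pos: [0.5519, -0.1585, 0.0342]
eef_rot: [[-0.213, 0.974, -0.075], [0.915, 0.225, 0.333], [0.342, 0.002, -0.94]]
force: [-1.7, -4.1, 9.1]
grip_width: -0.0001
finger_force: 4.9
```

```bash
python3 edge.py pics/t17.png
```

```text
20.55 [ 0.55185097 -0.1585548   0.03417978] [-2.15896216 -4.04133593  9.71043857]
peak 10.000000000000037 front edge mm 14.503989635035436
```

carry_out([
  {"travel": [0.1, 0, -0.28], "turn": [0, 0, 0]},
  {"travel": [0.24, 0, -0.66], "turn": [0, 0, 0]},
  {"travel": [0.24, 0, -0.66], "turn": [0, 0, 0]},
  {"travel": [0.24, 0, -0.66], "turn": [0, 0, 0]},
  {"travel": [0.24, 0, -0.66], "turn": [0, 0, 0]},
  {"travel": [0.24, 0, -0.66], "turn": [0, 0, 0]},
  {"travel": [0, 0, 0], "turn": [0, 0, 0]},
])

```text
t: 21.25
ee_pos: [0.5518, -0.1587, 0.0713]
eef_rot: [[-0.212, 0.974, -0.076], [0.916, 0.225, 0.333], [0.342, 0.001, -0.94]]
force: [0.8, 0.2, 0.5]
grip_width: -0.0002
finger_force: 0.0
```

```bash
python3 edge.py pics/t18.png
```

```text
21.3 [ 0.5514833  -0.15864942  0.07071305] [ 0.51739379 -1.0201617  -0.24512564]
peak 8.000000000000036 front edge mm 14.482639705296647
```

The stop holds at +10 mm, so it has reached line 2 with the lever released. From here I use one brisk press and release per call and check the stop after each.

carry_out([
  {"travel": [-0.24, 0, 0.66], "turn": [0, 0, 0]},
  {"travel": [-0.24, 0, 0.66], "turn": [0, 0, 0]},
  {"travel": [-0.24, 0, 0.66], "turn": [0, 0, 0]},
  {"travel": [-0.24, 0, 0.66], "turn": [0, 0, 0]},
  {"travel": [-0.24, 0, 0.66], "turn": [0, 0, 0]},
  {"travel": [-0.1, 0, 0.28], "turn": [0, 0, 0]},
  {"travel": [0, 0, 0], "turn": [0, 0, 0]},
])

```text
t: 22.0
ee_pos: [0.5518, -0.1594, 0.0339]
eef_rot: [[-0.212, 0.974, -0.076], [0.916, 0.225, 0.333], [0.342, 0.001, -0.94]]
force: [-1.0, -3.1, 10.5]
grip_width: 0.0002
finger_force: 5.3
```

```bash
python3 edge.py pics/t19.png
```

```text
22.05 [ 0.55182192 -0.15939885  0.03390587] [-1.18103953 -3.20257887 10.653626  ]
peak 20.000000000000046 front edge mm 24.940189755056103
```

carry_out([
  {"travel": [0.1, 0, -0.28], "turn": [0, 0, 0]},
  {"travel": [0.24, 0, -0.66], "turn": [0, 0, 0]},
  {"travel": [0.24, 0, -0.66], "turn": [0, 0, 0]},
  {"travel": [0.24, 0, -0.66], "turn": [0, 0, 0]},
  {"travel": [0.24, 0, -0.66], "turn": [0, 0, 0]},
  {"travel": [0.24, 0, -0.66], "turn": [0, 0, 0]},
  {"travel": [0, 0, 0], "turn": [0, 0, 0]},
])

```text
t: 22.75
ee_pos: [0.5517, -0.1587, 0.0713]
eef_rot: [[-0.212, 0.974, -0.076], [0.916, 0.225, 0.333], [0.342, 0.001, -0.94]]
force: [0.1, -0.6, -0.6]
grip_width: -0.0001
finger_force: 0.0
```

```bash
python3 edge.py pics/t20.png
```

```text
22.8 [ 0.55145746 -0.15859266  0.07069316] [-0.38289084  0.11799705  0.15161598]
peak 20.000000000000046 front edge mm 25.063542207703044
```

The stop has moved one notch cleanly and is now at line 3. Next press.

carry_out([
  {"travel": [-0.24, 0, 0.66], "turn": [0, 0, 0]},
  {"travel": [-0.24, 0, 0.66], "turn": [0, 0, 0]},
  {"travel": [-0.24, 0, 0.66], "turn": [0, 0, 0]},
  {"travel": [-0.24, 0, 0.66], "turn": [0, 0, 0]},
  {"travel": [-0.24, 0, 0.66], "turn": [0, 0, 0]},
  {"travel": [-0.1, 0, 0.28], "turn": [0, 0, 0]},
  {"travel": [0, 0, 0], "turn": [0, 0, 0]},
  {"travel": [0.1, 0, -0.28], "turn": [0, 0, 0]},
  {"travel": [0.24, 0, -0.66], "turn": [0, 0, 0]},
  {"travel": [0.24, 0, -0.66], "turn": [0, 0, 0]},
  {"travel": [0.24, 0, -0.66], "turn": [0, 0, 0]},
  {"travel": [0.24, 0, -0.66], "turn": [0, 0, 0]},
  {"travel": [0.24, 0, -0.66], "turn": [0, 0, 0]},
  {"travel": [0, 0, 0], "turn": [0, 0, 0]},
])

```text
t: 24.2
ee_pos: [0.5517, -0.1587, 0.0713]
eef_rot: [[-0.212, 0.974, -0.076], [0.916, 0.225, 0.333], [0.342, 0.001, -0.94]]
force: [0.2, 1.3, 0.8]
grip_width: -0.0
finger_force: 0.0
```

```bash
python3 edge.py pics/t21.png
```

```text
24.25 [ 0.55144273 -0.15861672  0.07071078] [-0.51615994 -0.72730686 -0.70612205]
peak 30.000000000000053 front edge mm 35.29924481734639
```

carry_out([
  {"travel": [-0.24, 0, 0.66], "turn": [0, 0, 0]},
  {"travel": [-0.24, 0, 0.66], "turn": [0, 0, 0]},
  {"travel": [-0.24, 0, 0.66], "turn": [0, 0, 0]},
  {"travel": [-0.24, 0, 0.66], "turn": [0, 0, 0]},
  {"travel": [-0.24, 0, 0.66], "turn": [0, 0, 0]},
  {"travel": [-0.1, 0, 0.28], "turn": [0, 0, 0]},
  {"travel": [0, 0, 0], "turn": [0, 0, 0]},
  {"travel": [0.1, 0, -0.28], "turn": [0, 0, 0]},
  {"travel": [0.24, 0, -0.66], "turn": [0, 0, 0]},
  {"travel": [0.24, 0, -0.66], "turn": [0, 0, 0]},
  {"travel": [0.24, 0, -0.66], "turn": [0, 0, 0]},
  {"travel": [0.24, 0, -0.66], "turn": [0, 0, 0]},
  {"travel": [0.24, 0, -0.66], "turn": [0, 0, 0]},
  {"travel": [0, 0, 0], "turn": [0, 0, 0]},
])

```text
t: 25.65
ee_pos: [0.5517, -0.1587, 0.0713]
eef_rot: [[-0.212, 0.974, -0.076], [0.916, 0.225, 0.333], [0.341, 0.001, -0.94]]
force: [0.5, -0.1, -0.0]
grip_width: 0.0001
finger_force: 0.0
```

```bash
python3 edge.py pics/t22.png
```

```text
25.7 [ 0.55148441 -0.15862035  0.07073146] [-0.54304022  0.77121644  0.17928265]
peak -3.999999999999976 front edge mm 14.94923982396726
```

```bash
cat > e2.py <<'E'
from prof import *
def e(n):
    p=prof(cv2.imread(f"pics/{n}.png"));i=14+int(np.argmax(p[14:50]))
    bg=p[i+6:i+14].min() ;h=(p[i]+bg)/2;j=i
    while p[j]>h:j+=1
    return ys[i]*1000,1000*(ys[j-1]+.002*(p[j-1]-h)/(p[j-1]-p[j])),p[30:58].astype(int)
E
python3 -c "
from e2 import e
for n in ['t20','t21','t22']: print(n,*e(n))"
```

```text
t20 20.000000000000046 24.446603313321297 [ 85  85  86  85  85  85  85  84  84  84  81  77  71  69  69  69  68  66
  66  66  65  62  62  64  68  90 128 171]
t21 30.000000000000053 35.09510775655514 [157 147 125 104  88  83  85  85  85  85  82  79  73  70  69  68  67  65
  64  65  64  64  64  63  67  90 128 171]
t22 38.000000000000064 45.095075509511 [ 98 108 129 147 158 158 145 124 102  88  82  77  71  69  68  67  67  66
  64  65  65  63  62  62  67  90 127 170]
```

The stop is at line 5, with its front edge at 45.1 mm. One last press brings it to line 6, where the pin stands.

carry_out([
  {"travel": [-0.24, 0, 0.66], "turn": [0, 0, 0]},
  {"travel": [-0.24, 0, 0.66], "turn": [0, 0, 0]},
  {"travel": [-0.24, 0, 0.66], "turn": [0, 0, 0]},
  {"travel": [-0.24, 0, 0.66], "turn": [0, 0, 0]},
  {"travel": [-0.24, 0, 0.66], "turn": [0, 0, 0]},
  {"travel": [-0.1, 0, 0.28], "turn": [0, 0, 0]},
  {"travel": [0, 0, 0], "turn": [0, 0, 0]},
  {"travel": [0.1, 0, -0.28], "turn": [0, 0, 0]},
  {"travel": [0.24, 0, -0.66], "turn": [0, 0, 0]},
  {"travel": [0.24, 0, -0.66], "turn": [0, 0, 0]},
  {"travel": [0.24, 0, -0.66], "turn": [0, 0, 0]},
  {"travel": [0.24, 0, -0.66], "turn": [0, 0, 0]},
  {"travel": [0.24, 0, -0.66], "turn": [0, 0, 0]},
  {"travel": [2.74, 0, -1.66], "turn": [0, 0, 0]},
  {"travel": [2.74, 0, -1.66], "turn": [0, 0, 0]},
  {"travel": [2.74, 0, -1.66], "turn": [0, 0, 0]},
  {"travel": [0, 0, 0], "turn": [0, 0, 0]},
  {"travel": [0, 0, 0], "turn": [0, 0, 0]},
])

```text
t: 27.5
ee_pos: [0.5378, -0.1, 0.1457]
eef_rot: [[-0.212, 0.974, -0.076], [0.916, 0.226, 0.333], [0.341, 0.001, -0.94]]
force: [-0.7, 0.7, 0.7]
grip_width: 0.0001
finger_force: 0.0
```

```bash
python3 - <<'E'
from h import *
im=arm.get_image("top"); cv2.imwrite("pics/t23.png",im)
from e2 import e
print(e("t23"))
E
python3 look.py pics/c3.png; python3 -c "
from h import *; print(arm.observe()['eef_rot'].tolist())"
```

```text
(np.float64(4.000000000000031), np.float64(24.321044033626144), array([100, 101, 102, 100,  97,  97, 109, 130, 148, 157, 157, 144, 119,
        91,  73,  67,  68,  66,  66,  64,  63,  63,  64,  62,  66,  87,
       122, 163]))
27.6 [ 0.53714075 -0.100198    0.14388065]
pointer [([280.7, 84.2, 351.3, 162.0], 0.96)]
carriage []
pin [([274.5, 0.0, 371.5, 360.2], 0.44), ([276.6, 95.3, 285.7, 104.1], 0.43)]
crop 238 40
[[-0.20964808152327952, 0.9745443867786855, -0.07944129978646929], [0.9150964564930238, 0.2241814955337891, 0.3351732870831814], [0.3444505149183542, -0.0024280153189576437, -0.9388013354880208]]
```

View pics/c3.png

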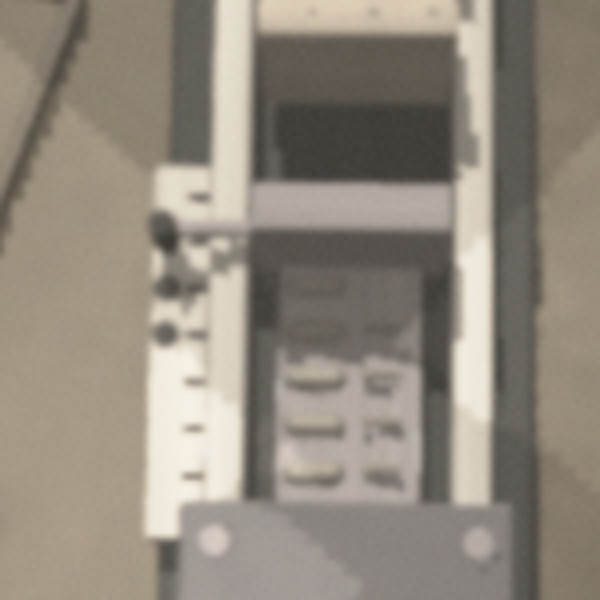

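The pointer, at crop row 228, is level with the upright pin at (165,230) on the sixth line. The stop is set and the lever is released. The V-block's near top edge is at row 33, about 27 mm ahead of the plate. Now I go behind the V-block.

carry_out([
  {"travel": [0, 0, 0], "turn": [0, -0.117, 0]},
  {"travel": [0, 0, 0], "turn": [0, -0.117, 0]},
  {"travel": [0, 0, 0], "turn": [0, -0.116, 0]},
  {"travel": [4.57, 0.03, 0.6], "turn": [0, 0, 0]},
  {"travel": [4.57, 0.03, 0.6], "turn": [0, 0, 0]},
  {"travel": [4.57, 0.03, 0.8], "turn": [0, 0, 0]},
  {"travel": [4.57, 0.03, 0.9], "turn": [0, 0, 0]},
  {"travel": [4.57, 0.03, 0.9], "turn": [0, 0, 0]},
  {"travel": [0, 0, 0], "turn": [0, 0, 0]},
  {"travel": [0, 0, 0], "turn": [0, 0, 0]},
])

```text
t: 28.75
ee_pos: [0.4872, 0.1236, 0.1064]
eef_rot: [[-0.227, 0.974, -0.002], [0.974, 0.227, -0.001], [-0.0, -0.002, -1.0]]
force: [-0.4, -0.5, -0.7]
grip_width: 0.0003
finger_force: 0.0
```

```bash
python3 - <<'E'
from fy import *
X=np.array([.974,.225,0])
s=arm.observe(); print(s["t"],s["ee_pos"],s["force"],"tcp fy fx",(s["ee_pos"]-O)@Y,(s["ee_pos"]-O)@X)
im=arm.get_image("wrist"); cv2.imwrite("pics/v1.png",im)
for r in arm.regions_of("vblock","wrist")[:4]:
    m=r["region"]; print(np.round(r["box"],1),round(r["p"],2),im[m].mean(0).astype(int) if m.any() else None)
    u0,v0,u1,v1=r["box"]; uc=(u0+u1)/2
    print("  top/bottom rows fy at z .038:",fy((uc,v0),.038).round(1),fy((uc,v1),.038).round(1),"fx l/r",[(1000*((at("wrist",(u,(v0+v1)/2),.038)-O)@X)).round(1) for u in (u0,u1)])
for n in ["vblock"]:
    arm.get_image("top")
    for r in arm.find_in(n,"top"):
        u0,v0,u1,v1=r["box"];print("top",np.round(r["box"],1),r["p"])
E
```

```text
28.75 [0.48717616 0.12360451 0.10642499] [-0.35543751 -0.50199607 -0.69223463] tcp fy fx 0.1506426518649793 0.0012254955824619483
[295.2 245.4 355.8 262.1] 0.8 [139 155 167]
  top/bottom rows fy at z .038: 130.2 118.4 fx l/r [np.float64(-16.6), np.float64(23.0)]
[391.5 110.9 466.5 184. ] 0.6 [ 51  57 183]
  top/bottom rows fy at z .038: 215.0 170.9 fx l/r [np.float64(42.8), np.float64(88.6)]
[232.1  58.9 305.7 129.6] 0.56 [ 56  62 197]
  top/bottom rows fy at z .038: 243.7 204.0 fx l/r [np.float64(-51.2), np.float64(-8.4)]
[114.5 127.5 203.6 217.8] 0.56 [150 139 222]
  top/bottom rows fy at z .038: 205.9 148.9 fx l/r [np.float64(-129.0), np.float64(-71.9)]
top [292.5 204.  309.  222. ] 0.65
top [243.1 238.8 261.7 244.4] 0.47
top [268.5 262.1 281.3 273. ] 0.44
```

The steel block's far face is at fixture y ≈ 119 mm, with its centre about 2 mm to tool +y. The red and pink ones are well clear. I go down and approach.

carry_out([
  {"travel": [0, 0.2, 3.0], "turn": [0, 0, 0]},
  {"travel": [0, 0, 3.0], "turn": [0, 0, 0]},
  {"travel": [0, 0, 1.7], "turn": [0, 0, 0]},
  {"travel": [0, 0, 0.7], "turn": [0, 0, 0]},
  {"travel": [-0.7, 0, 0], "turn": [0, 0, 0]},
  {"travel": [-0.5, 0, 0], "turn": [0, 0, 0]},
  {"travel": [0, 0, 0], "turn": [0, 0, 0]},
  {"travel": [0, 0, 0], "turn": [0, 0, 0]},
])

```text
t: 29.75
ee_pos: [0.4935, 0.1117, 0.0248]
eef_rot: [[-0.224, 0.975, 0.003], [0.975, 0.224, 0.0], [-0.0, 0.003, -1.0]]
force: [-1.2, -0.2, -0.4]
grip_width: -0.0002
finger_force: 0.0
```

carry_out([
  {"travel": [-0.2, 0, 0], "turn": [0, 0, 0]},
  {"travel": [-0.2, 0, 0], "turn": [0, 0, 0]},
  {"travel": [0, 0, 0], "turn": [0, 0, 0]},
])

```text
t: 30.05
ee_pos: [0.4934, 0.1079, 0.0236]
eef_rot: [[-0.225, 0.974, 0.0], [0.974, 0.225, 0.0], [-0.0, 0.0, -1.0]]
force: [-0.5, 0.6, -1.2]
grip_width: 0.0
finger_force: 0.0
```

carry_out([
  {"travel": [-0.2, 0, 0], "turn": [0, 0, 0]},
  {"travel": [-0.2, 0, 0], "turn": [0, 0, 0]},
  {"travel": [0, 0, 0], "turn": [0, 0, 0]},
])

```text
t: 30.35
ee_pos: [0.4941, 0.1043, 0.0234]
eef_rot: [[-0.225, 0.974, -0.0], [0.974, 0.225, 0.001], [0.001, -0.0, -1.0]]
force: [-0.3, 1.4, 1.0]
grip_width: -0.0001
finger_force: 0.7
```

carry_out([
  {"travel": [-0.25, 0, 0], "turn": [0, 0, 0]},
  {"travel": [-0.25, 0, 0], "turn": [0, 0, 0]},
  {"travel": [-0.25, 0, 0], "turn": [0, 0, 0]},
  {"travel": [-0.25, 0, 0], "turn": [0, 0, 0]},
  {"travel": [-0.25, 0, 0], "turn": [0, 0, 0]},
  {"travel": [-0.25, 0, 0], "turn": [0, 0, 0]},
  {"travel": [-0.25, 0, 0], "turn": [0, 0, 0]},
  {"travel": [-0.1, 0, 0], "turn": [0, 0, 0]},
  {"travel": [0, 0, 0], "turn": [0, 0, 0]},
])

```text
t: 31.25
ee_pos: [0.4985, 0.0857, 0.0234]
eef_rot: [[-0.225, 0.974, 0.0], [0.974, 0.225, -0.0], [-0.0, 0.0, -1.0]]
force: [0.0, 0.8, 0.2]
grip_width: -0.0001
finger_force: 0.4
```

```bash
cat > gap.py <<'E'
from prof import *
import sys
im=arm.get_image("top"); cv2.imwrite(sys.argv[1],im)
s=arm.observe(); print(s["t"],s["ee_pos"],s["force"],"tcp fy",(s["ee_pos"]-np.array([.5199,-.0235,0]))@np.array([-.225,.974,0]))
print(list(zip((ys[30:65]*1000).round().astype(int).tolist(),prof(im)[30:65].astype(int).tolist())))
E
python3 gap.py pics/g1.png
```

```text
31.3 [0.4984746  0.08573439 0.0233853 ] [0.13797115 0.59333807 0.10126362] tcp fy 0.11121500900311787
[(30, 116), (32, 118), (34, 121), (36, 120), (38, 117), (40, 113), (42, 117), (44, 124), (46, 125), (48, 117), (50, 102), (52, 82), (54, 68), (56, 62), (58, 64), (60, 70), (62, 76), (64, 79), (66, 83), (68, 84), (70, 84), (72, 85), (74, 85), (76, 83), (78, 84), (80, 85), (82, 82), (84, 77), (86, 70), (88, 66), (90, 70), (92, 76), (94, 81), (96, 86), (98, 89)]
```

carry_out([
  {"travel": [-0.15, 0, 0], "turn": [0, 0, 0]},
  {"travel": [-0.15, 0, 0], "turn": [0, 0, 0]},
  {"travel": [0, 0, 0], "turn": [0, 0, 0]},
])

```text
t: 31.6
ee_pos: [0.4991, 0.083, 0.0234]
eef_rot: [[-0.225, 0.974, 0.0], [0.974, 0.225, -0.0], [-0.0, 0.0, -1.0]]
force: [-0.3, 1.6, 0.3]
grip_width: -0.0001
finger_force: 0.7
```

carry_out([
  {"travel": [-0.1, 0, 0], "turn": [0, 0, 0]},
  {"travel": [0, 0, 0], "turn": [0, 0, 0]},
])

```text
t: 31.8
ee_pos: [0.4993, 0.0822, 0.0234]
eef_rot: [[-0.225, 0.974, 0.0], [0.974, 0.225, 0.0], [0.0, 0.0, -1.0]]
force: [0.8, 1.9, 0.0]
grip_width: 0.0003
finger_force: 0.8
```

carry_out([
  {"travel": [-0.07, 0, 0], "turn": [0, 0, 0]},
  {"travel": [0, 0, 0], "turn": [0, 0, 0]},
])

```text
t: 32.0
ee_pos: [0.4994, 0.0815, 0.0234]
eef_rot: [[-0.225, 0.974, -0.0], [0.974, 0.225, 0.0], [0.0, -0.0, -1.0]]
force: [-0.9, 0.7, 0.3]
grip_width: 0.0002
finger_force: 0.9
```

```bash
python3 gap.py pics/g2.png
```

```text
32.05 [0.49944411 0.0814929  0.02336321] [-0.4150456   1.5468948  -0.46452698] tcp fy 0.1068656634535361
[(30, 117), (32, 119), (34, 121), (36, 121), (38, 116), (40, 105), (42, 94), (44, 80), (46, 68), (48, 62), (50, 64), (52, 71), (54, 74), (56, 79), (58, 82), (60, 83), (62, 84), (64, 84), (66, 84), (68, 85), (70, 84), (72, 82), (74, 83), (76, 80), (78, 73), (80, 69), (82, 69), (84, 73), (86, 81), (88, 84), (90, 87), (92, 89), (94, 90), (96, 90), (98, 90)]
```

carry_out([
  {"travel": [-0.06, 0, 0], "turn": [0, 0, 0]},
  {"travel": [0, 0, 0], "turn": [0, 0, 0]},
])

```text
t: 32.25
ee_pos: [0.4996, 0.0809, 0.0234]
eef_rot: [[-0.225, 0.974, 0.0], [0.974, 0.225, 0.0], [0.0, 0.0, -1.0]]
force: [-1.2, 1.8, -0.6]
grip_width: -0.0
finger_force: 0.9
```

carry_out([
  {"travel": [-0.06, 0, 0], "turn": [0, 0, 0]},
  {"travel": [0, 0, 0], "turn": [0, 0, 0]},
])

```text
t: 32.45
ee_pos: [0.4997, 0.0803, 0.0234]
eef_rot: [[-0.225, 0.974, -0.0], [0.974, 0.225, 0.0], [0.0, -0.0, -1.0]]
force: [-0.1, 2.9, 0.1]
grip_width: -0.0002
finger_force: 0.9
```

carry_out([
  {"travel": [-0.06, 0, 0], "turn": [0, 0, 0]},
  {"travel": [0, 0, 0], "turn": [0, 0, 0]},
])

```text
t: 32.65
ee_pos: [0.4999, 0.0797, 0.0234]
eef_rot: [[-0.225, 0.974, 0.0], [0.974, 0.225, -0.0], [-0.0, 0.0, -1.0]]
force: [-0.4, 2.0, 0.6]
grip_width: 0.0003
finger_force: 0.9
```

carry_out([
  {"travel": [-0.06, 0, 0], "turn": [0, 0, 0]},
  {"travel": [0, 0, 0], "turn": [0, 0, 0]},
])

```text
t: 32.85
ee_pos: [0.5, 0.0791, 0.0234]
eef_rot: [[-0.225, 0.974, 0.0], [0.974, 0.225, -0.0], [-0.0, 0.0, -1.0]]
force: [0.1, 2.0, -0.1]
grip_width: 0.0002
finger_force: 0.9
```

carry_out([
  {"travel": [-0.05, 0, 0], "turn": [0, 0, 0]},
  {"travel": [0, 0, 0], "turn": [0, 0, 0]},
])

```text
t: 33.05
ee_pos: [0.5001, 0.0786, 0.0234]
eef_rot: [[-0.225, 0.974, 0.0], [0.974, 0.225, 0.0], [-0.0, 0.0, -1.0]]
force: [0.3, 1.0, 0.2]
grip_width: -0.0002
finger_force: 0.9
```

carry_out([
  {"travel": [-0.05, 0, 0], "turn": [0, 0, 0]},
  {"travel": [0, 0, 0], "turn": [0, 0, 0]},
])

```text
t: 33.25
ee_pos: [0.5002, 0.0782, 0.0234]
eef_rot: [[-0.225, 0.974, 0.0], [0.974, 0.225, 0.0], [0.0, 0.0, -1.0]]
force: [-0.5, 2.0, -0.1]
grip_width: -0.0003
finger_force: 0.9
```

carry_out([
  {"travel": [-0.05, 0, 0], "turn": [0, 0, 0]},
  {"travel": [0, 0, 0], "turn": [0, 0, 0]},
])

```text
t: 33.45
ee_pos: [0.5004, 0.0777, 0.0234]
eef_rot: [[-0.225, 0.974, 0.0], [0.974, 0.225, -0.0], [-0.0, 0.0, -1.0]]
force: [0.2, 1.3, 0.4]
grip_width: 0.0003
finger_force: 0.9
```

carry_out([
  {"travel": [-0.05, 0, 0], "turn": [0, 0, 0]},
  {"travel": [0, 0, 0], "turn": [0, 0, 0]},
])

```text
t: 33.65
ee_pos: [0.5005, 0.0773, 0.0234]
eef_rot: [[-0.225, 0.974, 0.0], [0.974, 0.225, 0.0], [0.0, 0.0, -1.0]]
force: [-0.4, 2.8, -0.0]
grip_width: -0.0
finger_force: 1.1
```

carry_out([
  {"travel": [-0.05, 0, 0], "turn": [0, 0, 0]},
  {"travel": [0, 0, 0], "turn": [0, 0, 0]},
])

```text
t: 33.85
ee_pos: [0.5006, 0.0772, 0.0234]
eef_rot: [[-0.225, 0.974, 0.0], [0.974, 0.225, 0.001], [0.001, 0.0, -1.0]]
force: [-0.5, 3.9, -0.2]
grip_width: -0.0
finger_force: 1.8
```

The push rose from 1.8 to about 3.6 N over half a millimetre of travel, so the block is resting on the stop plate after 27.8 mm, as expected. I back off, rise and verify.

carry_out([
  {"travel": [0.1, 0, 0], "turn": [0, 0, 0]},
  {"travel": [0.4, 0, 0], "turn": [0, 0, 0]},
  {"travel": [1.0, 0, 0], "turn": [0, 0, 0]},
  {"travel": [1.5, 0, 0], "turn": [0, 0, 0]},
  {"travel": [0, 0, -3.0], "turn": [0, 0, 0]},
  {"travel": [0, 0, -4.0], "turn": [0, 0, 0]},
  {"travel": [0, 0, -4.5], "turn": [0, 0, 0]},
  {"travel": [-3, 0, -2.5], "turn": [0, 0, 0]},
  {"travel": [-3.5, 0, 0], "turn": [0, 0, 0]},
  {"travel": [0, 0, 0], "turn": [0, 0, 0]},
  {"travel": [0, 0, 0], "turn": [0, 0, 0]},
  {"travel": [0, 0, 0], "turn": [0, 0, 0]},
])

```text
t: 35.05
ee_pos: [0.5078, 0.0438, 0.1627]
eef_rot: [[-0.226, 0.974, -0.002], [0.974, 0.226, 0.001], [0.001, -0.001, -1.0]]
force: [0.4, 0.6, -0.2]
grip_width: 0.0001
finger_force: 0.0
```

```bash
python3 - <<'E'
from fy import *
X=np.array([.974,.225,0])
s=arm.observe(); print(s["t"],s["ee_pos"],s["force"])
im=arm.get_image("wrist"); cv2.imwrite("pics/f1.png",im)
for n in ["pointer","carriage","pin","vblock"]:
    for r in arm.find_in(n,"wrist")[:3]:
        u0,v0,u1,v1=r["box"]; print(n,np.round(r["box"],1),round(r["p"],2),"fy@.022/.038:",[round(fy(((u0+u1)/2,v),z),1) for v in (v0,v1) for z in (.022,.038)])
g=im.astype(np.float32).mean(2)
def prof(xs,z,ys):
    uv=np.array([[proj("wrist",O+x*X+y*Y+np.array([0,0,z])) for y in ys] for x in xs],np.float32)
    return cv2.remap(g,uv[...,0],uv[...,1],cv2.INTER_LINEAR).mean(0).astype(int)
ys=np.arange(.030,.105,.0015)
c=prof(np.arange(-.01,.0101,.004),.036,ys); p=prof([-.0245,-.023],.0235,ys); q=prof([-.028,-.0265],.014,ys); w=prof([-.034,-.033,-.032],.026,ys)
for y,*v in zip((ys*1000).round(1),c,p,q,w): print(y,*v)
E
```

```text
35.05 [0.50775197 0.04380151 0.16265649] [ 0.42089951  0.60056578 -0.16589164]
pointer [276.8 211.7 348.3 253.4] 0.79 fy@.022/.038: [np.float64(50.5), np.float64(55.4), np.float64(12.5), np.float64(19.5)]
carriage [279.6 216.6 347.  257.2] 0.76 fy@.022/.038: [np.float64(46.0), np.float64(51.2), np.float64(8.7), np.float64(15.9)]
pin [275.2 212.7 280.8 220.9] 0.58 fy@.022/.038: [np.float64(49.2), np.float64(54.1), np.float64(41.9), np.float64(47.2)]
vblock [246.1   0.  306.6  17.5] 0.95 fy@.022/.038: [np.float64(212.6), np.float64(208.3), np.float64(200.5), np.float64(196.9)]
vblock [381.    2.7 445.6  64. ] 0.84 fy@.022/.038: [np.float64(211.4), np.float64(207.2), np.float64(167.9), np.float64(166.1)]
vblock [138.3  11.6 216.   93.6] 0.77 fy@.022/.038: [np.float64(206.1), np.float64(202.2), np.float64(146.4), np.float64(145.8)]
30.0 147 230 227 162
31.5 133 230 226 181
33.0 126 230 227 221
34.5 119 230 222 221
36.0 114 231 201 202
37.5 127 230 170 167
39.0 134 219 160 117
40.5 144 195 167 112
42.0 178 175 193 141
43.5 192 168 191 160
45.0 195 191 174 164
46.5 195 198 192 166
48.0 180 189 210 140
49.5 164 201 226 132
51.0 201 218 231 154
52.5 221 230 231 193
54.0 225 232 230 208
55.5 229 231 220 224
57.0 231 232 227 233
58.5 230 231 231 231
60.0 229 231 227 232
61.5 227 231 225 235
63.0 225 232 214 235
64.5 224 231 198 234
66.0 223 231 196 196
67.5 222 231 195 112
69.0 221 232 194 97
70.5 221 231 193 102
72.0 214 232 191 102
73.5 166 232 190 102
75.0 135 231 189 102
76.5 138 231 187 102
78.0 142 231 188 101
79.5 147 231 188 102
81.0 150 231 187 102
82.5 157 231 186 103
84.0 175 231 185 102
85.5 190 231 184 101
87.0 204 231 183 102
88.5 217 231 182 102
90.0 209 230 181 102
91.5 168 230 181 102
93.0 159 230 183 101
94.5 134 231 184 102
96.0 94 231 183 100
97.5 89 231 181 101
99.0 89 231 181 101
100.5 89 231 180 102
102.0 91 231 179 101
103.5 94 231 177 101
```

The final check agrees. In the rectified wrist view the plate's top spans fixture y 41 to 50 mm, centred on line 6 (45.6 mm) as it was on line 1 at the start. The block follows from 50 to 91 mm with no gap between them. The robot touches nothing, so I hand in.

```bash
python3 -c "
from cell import arm
print(arm.hand_in())"
```

```text
the job is handed in; nothing more can be done
None
```

I set the stop at the sixth line, level with the upright pin, slid the V-block until it just rests against the stop plate, and handed the job in. It took eight lever presses, because the first three slow ones reached the end stop (at most about 14 N) without clicking; the stop never clicked past the pin.

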